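Build up the wheel hub: spacer, clamp ring, snap cap

TASK

Assemble the wheel hub: put the brass spacer over the spindle, then the blue clamp ring with its square boss upward, turning it under light pressure until its square hole finds the spindle's square and it drops right down onto the spacer, and last push the orange cap down until it snaps past the spring catches and sits on the clamp ring. Feel your way and press gently: never more than about 30 N, which pushes the axle head 5 mm down its rubber buffer. Let go of everything at the end, and do not knock over or push about the other things on the bench.

Things in the scene. Friction and masses are not known exactly. Their poses are not given: they have to be found in the camera images.
- hub: Fixed wheel hub on the bench: grey plate 110 x 110 x 8 mm with four bolt heads; on a black rubber buffer over it a dark round seat 64 mm across, its flat top 22 mm above the bench, with a bare steel spindle: a square bar, then a thinner round pin, tapered tip 84 mm above the bench. Seat and spindle give downward together about 1 mm per 6 N, 6 mm at most. Origin under the plate's centre.
- axle (a joint): How far the axle head (seat and spindle) stands from its unloaded height, in m: 0 free, negative when pressed down, about -0.001 per 6 N, stop at -0.006.
- hub_seat (a point): Point on the spindle's axis at the height of the seat's flat top, where the spacer comes to lie; 22 mm above the bench when unloaded.
- shoulder (a point): Point on the spindle's axis 30 mm above the seat, at the flat top of the square bar (18 x 18 mm, rounded corners); above it only the round pin, 14 mm across. The square is turned about z, askew to the plate, by an angle that varies and that no reading gives: look at it, or feel for it with the ring. It turns only stiffly (0.15 N m).
- catches (a point): Point on the spindle's axis 46 mm above the seat, at the two brass spring catches that bulge 2 mm out of opposite sides of the pin. They give way inward; the cap's lip takes roughly 3 to 12 N to pass them.
- spacer_center (a point): Brass spacer, the first layer: a ring 48 mm outside, round bore 29 mm, 18 mm tall, about 0.12 kg, either way up. Point at its centre, 9 mm above its underside; z along its axis. Home, it is 9 mm above the seat.
- clamp_ring_center (a point): Blue clamp ring, second layer, about 0.13 kg: round flange 56 mm, 6 mm thick, under a square boss 40 x 40 mm; 20 mm tall in all. Square through hole 19.8 mm, sides parallel to the boss and to this frame's x, y. Point at its centre, 10 mm above the underside. 40 mm above the seat it rests on the shoulder; turned within about 6 deg of the square (any quarter turn) it drops 12 mm and is home.
- cap_center (a point): Orange snap cap, last, 0.05 kg: 40 mm outside, 34 mm tall, closed chamfered top, open below: lip with 15.8 mm bore, 4 mm thick, widened to 21 mm above it. Point at its centre, 17 mm above its underside; z up. Home on the clamp ring it is 55 mm above the seat; the catches resist from 12 mm above that and give way before it is home.
- thread_lock: Bystander: white bottle with a red nozzle, 143 mm tall, 50 mm across; origin under its centre.
- castor: Bystander: swivel castor on its plate, 72 x 60 x 65 mm; origin under its centre.
- washer_jar: Bystander: jar with a red lid, 60 mm across, 78 mm tall; origin under its centre.
- pliers: Bystander: red-handled pliers lying flat, 60 x 146 x 15 mm; origin under the centre.
There are look-alikes about, which are no part of the job. Of the things shaped like the part that bears spacer_center, the brass one is meant. Of the things shaped like the part that bears cap_center, the orange one is meant.

How it is judged:
On the way, in this order (a step that is already met when the one before it is completed fails the run):
1. the brass spacer lies flat on the hub's seat, round the spindle (z of spacer_center in the frame of hub_seat between 0.007 and 0.011 m and horizontal distance between spacer_center and hub_seat below 0.004 m and angle between spacer_center's own z axis and vertical below 0.06 rad), for 0.2 s.
2. the clamp ring has dropped over the square and lies on the spacer (all of step 1 and z of clamp_ring_center in the frame of hub_seat between 0.026 and 0.03 m and horizontal distance between clamp_ring_center and hub_seat below 0.003 m and angle between clamp_ring_center's own z axis and vertical below 0.06 rad), for 0.2 s.
At the end, for the whole second after the job is handed in: Spacer on the seat, clamp ring on the spacer, cap on the clamp ring below the catches: each within 2 mm of its home height and upright within 0.06 rad, its axis within 4 mm (spacer) or 3 mm (ring, cap) of the spindle's, at rest and released (all of step 2 and z of cap_center in the frame of hub_seat between 0.053 and 0.057 m and horizontal distance between cap_center and hub_seat below 0.003 m and angle between cap_center's own z axis and vertical below 0.06 rad and linear speed of each of spacer, clamp_ring, cap below 0.02 m/s); the robot touches nothing.
It fails at once if the axle head is pressed more than 5 mm down its buffer (about 30 N) (value of joint axle below -0.005 m).
It fails at once if a part or the robot shoves or squeezes the hub with more than 80 N in all (contact force between any of spacer, clamp_ring, cap, the arm, the fingers and hub above 80 N).
It fails at once if a bystander is pushed more than 30 mm or knocked over (distance of any of thread_lock, castor, washer_jar, pliers from where it was at the start of the episode above 0.03 m or angle between any of thread_lock, castor, washer_jar's own z axis and vertical above 0.5 rad).
It also fails if it takes over 72 s, if anything falls off the work surface, if the arm or the gripper's body presses on something with over 40 N, if the wrist force passes 120 N, or if a joint passes its speed limit or range.

ROBOT

A 6-joint arm with a two-finger parallel gripper is mounted at the origin on a cart in front of the work surface, level with it; the furniture and walls round the work are solid. World frame = base frame: x ahead of the robot, y to its left, z up, the work surface at z = 0. Lengths are in m, angles in rad, forces in N, time in s.
With the tool pointing down it reaches from about 0.375 to 0.975 m from the base axis. Payload 3.8 kg.
Tool frame: the origin (TCP) lies at the very end of the fingers, on their centre line; the grasp point (between the pads) lies 19 mm behind it; z points along the fingers, y is the line along which they close (so a half turn about z gives the same grasp; the last joint's range is limited). The gripper opens to 85 mm and grips with 20 to 120 N. Pads are 22 mm wide; open, the fingers measure 114 mm over their backs; the gripper's body (76 mm by 85 mm) begins 54 mm behind the grasp point. The pads swing forward as they close: fully open they stand 13 mm farther back than shut.
Start: joints at [1.078, 0.264, 1.604, -0, 1.274, -0.037], TCP at [0.297, 0.606, 0.201] pointing down, gripper open.
Joint ranges: [-2.63, 2.63], [-0.94, 2.18], [0.31, 2.57], [-1.31, 4.45], [0, 2.66], [-2.55, 2.55]. Speed limits (rad/s): [2.57, 2.57, 3.14, 3.14, 3.14, 3.14].

INTERFACE

Orientations are given as a rotation vector (axis times angle).
In Python, from workcell import read_state, read_camera, calibration, finish_job gives the robot as it stands.
- The arm moves only by the tool step_arm, never from a script. Its argument "commands" is a list of rows, each an object of numbers: "fingers": the gripper's target within -1 to 1 (shut at 1, half-way at 0, fully open at -1); "dx", "dy", "dz": the shift along the tool's x, y, z in m; "roll": the turn about the tool's z in degrees. In form: [{"fingers": .., "dx": .., "dy": .., "dz": .., "roll": ..}, ...]. A call has 1 to 8 rows; each row is the pose to reach, as a shift and turn from the pose commanded when the call began, along the tool's axes at that moment; what a row does not reach only later rows make up. A row lasts 1/8 s, in which the tool goes at most 62.5 mm and 10.7 degrees, less where a joint would pass 70% of its speed; a pose out of reach is approached as far as the arm can. A call with a gripper value outside its range is refused whole. The fingers move at their own pace and stop on an object; "squeeze" is the grip in N (left out, the last holds). Time passes only in rows, so rows that repeat a pose let the fingers close. It gives the time, the measured TCP pose, the force, the opening and the grip force at its end, in the units of the state.
- read_state(): the state, without advancing time (a new reading comes with each control period).
- read_camera(name): name is "scene" or "top"; returns (picture, depth): 384x512x3 uint8, blue, green, red; 384x512 float32, m along the optical axis (not along the pixel's ray), 0 where there is no reading.
- calibration(name): a dict with "intrinsics" (3x3 intrinsics, pixels), "world_to_cam" (4x4, takes a point from world to camera coordinates). Camera axes: x right, y up, looking along -z (the intrinsics and any distortion apply to the point x, -y, -z); pixel columns grow to the right and rows downward; lengths in m; the calibration is good to about 2 mm. A picture is of the moment at which its call begins. calibration takes no time and is no camera call.
- finish_job(): hands the job in; it is judged then, once.
The state is a dict: "time": time; "q": joint angles; "joint_vel": joint speeds; "joint_torque": joint torques, N m; "tool_pos": TCP position; "tcp_rot": TCP orientation; "wrist_force": force on the tool from outside, world axes, zero at the start; "torque": the same for the moment, N m; "width": opening from 0.0 (shut) to 1.0 (fully open); "grip_force": force on a finger pad.
Only numpy, scipy, OpenCV 4.12 (cv2) and the standard library are available. Lean on these libraries where they do the work, as an engineer would, in place of code of your own. Each camera call takes 0.05 s, during which the arm holds its last target. There are 200 camera calls.

## Working session

There is one attempt and no reset: what is moved stays moved. The work goes in short steps, Python scripts to look and compute and a tool call to move; the robot and the scene stay as the last step left them, time stands still between calls to the robot, and variables do not carry over. Pictures are saved under pics/ and viewed, at most 10 in all, crops included, and the job is handed in when it is done.

Besides the shell and the picture viewer there is one more tool, called after "Request:" in YAML: its name, and indented under it one key for each argument. step_arm: Moves the arm, as the interface text tells. Its arguments: {"type":"object","properties":{"commands":{"type":"array","items":{"type":"object","properties":{"fingers":{"type":"number"},"dx":{"type":"number"},"dy":{"type":"number"},"dz":{"type":"number"},"roll":{"type":"number"}}}},"squeeze":{"type":"number"}},"required":["commands"]}

```bash
mkdir -p pics; ls
cat > h.py <<'E'
import numpy as np, cv2
from workcell import *
def cam(n):
    c=calibration(n); return np.array(c['intrinsics']),np.array(c['world_to_cam']),c
def cloud(n,d):
    K,T,_=cam(n); v,u=np.mgrid[:d.shape[0],:d.shape[1]]
    p=np.stack([(u-K[0,2])/K[0,0]*d,-(v-K[1,2])/K[1,1]*d,-d],-1)
    R=T[:3,:3];return (p-T[:3,3])@R
def ray(n,u,v,z):
    K,T,_=cam(n); d=np.array([(u-K[0,2])/K[0,0],-(v-K[1,2])/K[1,1],-1]);R=T[:3,:3]
    o=-R.T@T[:3,3]; d=R.T@d; return o+d*(z-o[2])/d[2]
E
python3 - <<'E'
from h import *
for n in('top','scene'):
    p,d=read_camera(n); cv2.imwrite(f'pics/{n}0.png',p); np.save(f'{n}0.npy',d)
    K,T,c=cam(n); print(n,c.keys(),K.tolist(),(-T[:3,:3].T@T[:3,3]).round(3), (T[:3,:3]).round(2).tolist())
    cv2.imwrite(f'pics/{n}0v.png',cv2.resize(p,(800,600),interpolation=cv2.INTER_CUBIC))
print(read_state())
E
```

```text
pics
top dict_keys(['intrinsics', 'world_to_cam']) [[416.0605392289604, 0.0, 248.8802312682945], [0.0, 416.0605392289604, 190.1139128976926], [0.0, 0.0, 1.0]] [ 0.423 -0.056  1.022] [[-0.02, -1.0, -0.01], [0.99, -0.02, 0.16], [-0.16, -0.0, 0.99]]
scene dict_keys(['intrinsics', 'world_to_cam']) [[479.5689122465674, 0.0, 252.2420149184902], [0.0, 479.5689122465674, 197.7278465506995], [0.0, 0.0, 1.0]] [ 0.105 -0.829  0.948] [[0.87, -0.49, 0.02], [0.33, 0.62, 0.71], [-0.35, -0.61, 0.71]]
{'time': 0.1, 'q': array([ 1.07807834e+00,  2.64679198e-01,  1.60526279e+00, -1.08523206e-05,
        1.27371642e+00, -3.68831911e-02]), 'joint_vel': array([ 0.00019133, -0.00262629, -0.00383927, -0.00094339,  0.00026815,
        0.00020875]), 'joint_torque': array([ 1.38079009e-03, -5.16703355e+01, -3.68591416e+01,  2.51925815e-05,
        6.38349680e-03, -1.75125770e-06]), 'tool_pos': array([0.29678777, 0.60542824, 0.19987198]), 'tcp_rot': array([-0.70971545, -3.05983084,  0.00313552]), 'wrist_force': array([-0.1401161 , -0.51916825,  0.25466513]), 'torque': array([ 0.03672889, -0.01773223,  0.01693205]), 'grip_force': 0.0, 'width': 1.0026004931433696}
```

View pics/top0v.png

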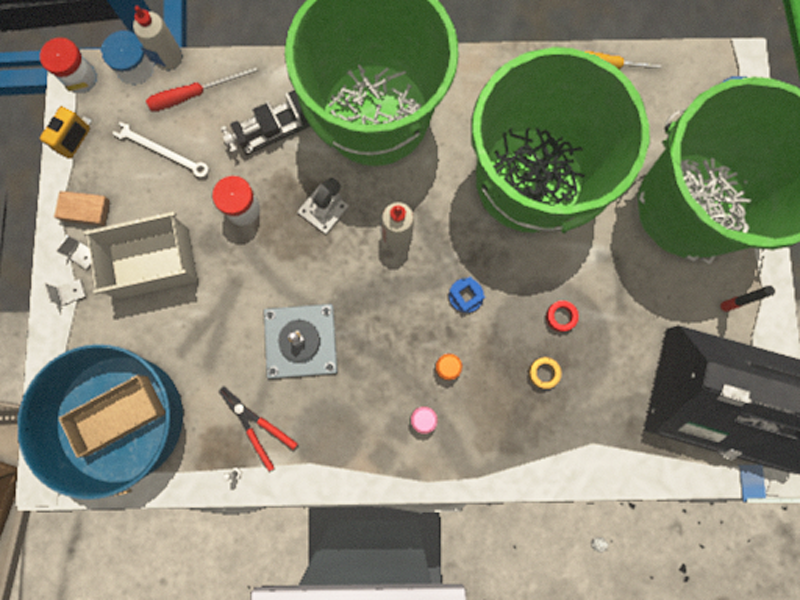

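View pics/scene0v.png

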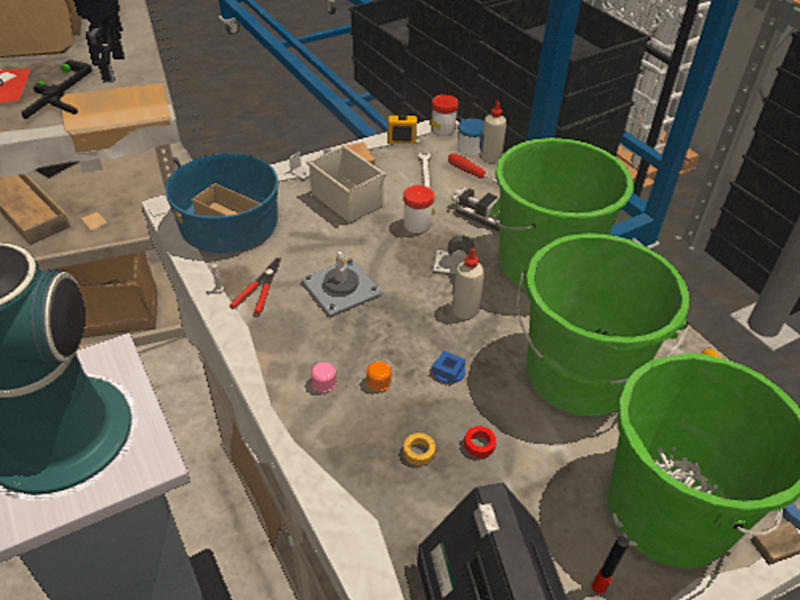

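The top view shows the hub at (300,341) in the 800-px view, the blue ring at (467,295), and the bystanders: bottle (397,235), castor (323,205), jar (235,200) and pliers (258,430).

Ring-shaped candidates are yellow/brass (545,373) and red (563,316); the brass one fits. Cap-shaped candidates are orange (448,367) and pink (424,420); the orange one fits. I'll measure these and confirm them in an enlarged crop.

Run:
```python
from h import *
from scipy.spatial import cKDTree
R={'brass':((18,32),(320,400),(215,265),.018),'orange':((5,17),(260,310),(215,255),.034),'blue':((105,125),(270,330),(170,210),.020)}
for n in('top','scene'):
    p=cv2.imread(f'pics/{n}0.png'); d=np.load(f'{n}0.npy'); hsv=cv2.cvtColor(p,cv2.COLOR_BGR2HSV); P=cloud(n,d)
    for k,((a,b),us,vs,h) in R.items():
        m=cv2.inRange(hsv,(a,110,60),(b,255,255))
        m&=((P[...,2]>.004)&(P[...,2]<.05)&(P[...,1]<0.1)&(P[...,1]>-.6)&(P[...,0]>.3)&(P[...,0]<.65)).astype(np.uint8)*255
        nc,lab,st,ce=cv2.connectedComponentsWithStats(m); i=1+st[1:,4].argmax(); q=P[lab==i]
        t=q[q[:,2]>np.percentile(q[:,2],95)-.004]
        (c,r)=cv2.minEnclosingCircle((t[:,:2]*1e4).astype(np.float32))
        print(n,k,st[i],'ztop',np.percentile(q[:,2],[5,50,98]).round(4),'mec',np.array(c).round()/1e4,round(r/1e4,4),'mean',t.mean(0).round(4),len(t))
        ct=max(cv2.findContours((lab==i).astype(np.uint8),0,2)[0],key=cv2.contourArea)
        if n=='top':
            (cc,rr)=cv2.minEnclosingCircle(ct);print('  ray',ray(n,*cc,h).round(4))
    # hub: points above 15mm near 
    if n=='top': c0=ray(n,192,218,.0);print(c0)
    s=(np.hypot(P[...,0]-c0[0],P[...,1]-c0[1])<.05)
    for lo,hi in((.004,.012),(.018,.027),(.03,.05),(.05,.09)):
        q=P[s&(P[...,2]>lo)&(P[...,2]<hi)]
        if len(q)>3:
            c,r=cv2.minEnclosingCircle((q[:,:2]*1e4).astype(np.float32));print(n,'hub',lo,len(q),q.mean(0).round(4),np.array(c).round()/1e4,round(r/1e4,4))
t=cv2.imread('pics/top0.png');s=cv2.imread('pics/scene0.png')
z=lambda p,u,v,w,W:cv2.resize(p[v-w//2:v+w//2,u-w//2:u+w//2],(W,W),interpolation=cv2.INTER_CUBIC)
o=np.vstack([np.hstack([z(t,192,216,36,300),z(t,298,189,36,300)]),np.hstack([z(s,218,175,44,300),z(t,318,220,120,300)])])
cv2.imwrite('pics/crop1.png',o)
```

```text
top brass [339 229  20  20 210] ztop [0.0133 0.0182 0.0219] mec [ 0.4637 -0.2898] 0.0236 mean [ 0.4644 -0.2906  0.0194] 130
  ray [ 0.4638 -0.2899  0.018 ]
top orange [279 227  17  17 221] ztop [0.0296 0.0336 0.0377] mec [ 0.4746 -0.1404] 0.0187 mean [ 0.4754 -0.1411  0.0349] 127
  ray [ 0.4744 -0.1405  0.034 ]
top blue [288 178  22  22 293] ztop [0.0055 0.0194 0.0242] mec [ 0.5884 -0.1738] 0.0261 mean [ 0.5878 -0.1739  0.021 ] 162
  ray [ 0.5865 -0.1731  0.02  ]
[0.52061467 0.08815172 0.        ]
top hub 0.004 731 [0.5202 0.0864 0.0084] [0.5206 0.0881] 0.0499
top hub 0.018 460 [0.5191 0.088  0.0225] [0.5198 0.0889] 0.032
top hub 0.03 15 [0.5152 0.0839 0.042 ] [0.5177 0.0867] 0.0094
top hub 0.05 60 [0.5186 0.0867 0.0703] [0.5192 0.0877] 0.0107
scene brass [258 277  21  21 266] ztop [0.0063 0.0165 0.021 ] mec [ 0.4654 -0.2923] 0.0246 mean [ 0.4642 -0.2928  0.0183] 146
scene orange [235 231  16  19 246] ztop [0.0077 0.0315 0.0372] mec [ 0.4754 -0.144 ] 0.0192 mean [ 0.4753 -0.1434  0.0345] 99
scene blue [277 225  21  20 256] ztop [0.0053 0.0179 0.0235] mec [ 0.5877 -0.1758] 0.0262 mean [ 0.5891 -0.1759  0.0205] 114
scene hub 0.004 332 [0.5142 0.0778 0.0082] [0.5206 0.0881] 0.0499
scene hub 0.018 217 [0.5199 0.0811 0.022 ] [0.5219 0.0855] 0.0323
scene hub 0.03 46 [0.5191 0.082  0.0403] [0.522  0.0853] 0.0121
scene hub 0.05 62 [0.5207 0.084  0.067 ] [0.5212 0.0862] 0.0102
```

View pics/crop1.png

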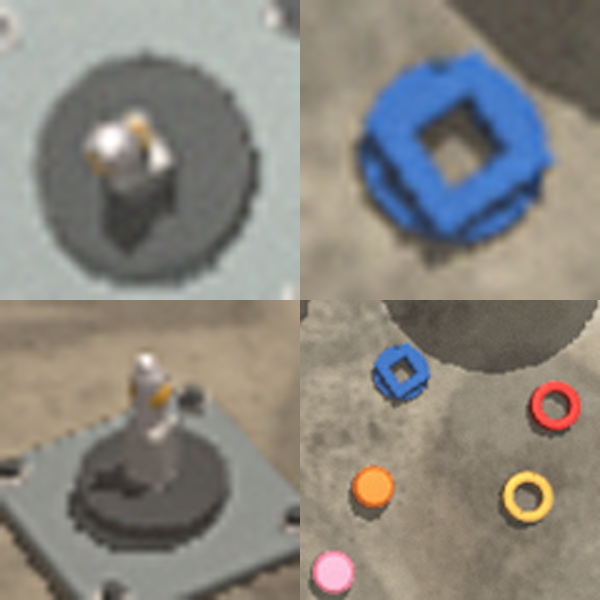

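The crop confirms that the brass (yellow) ring and orange cap are distinct from the red and pink ones, and that the clamp ring is boss-up. The two cameras differ by about 2 mm, so I'll average them for now. Next I'll plan the travel to the brass spacer.

```bash
cat >> h.py <<'E'
from scipy.spatial.transform import Rotation as Ro
def plan(x,y,z,yaw=-90.):
    s=read_state(); R=Ro.from_rotvec(s['tcp_rot']).as_matrix()
    d=R.T@(np.array([x,y,z])-s['tool_pos']); cy=np.degrees(np.arctan2(R[1,1],R[0,1]))
    r=-(yaw-cy); r=(r+180)%360-180
    print('t',round(s['time'],2),'pos',s['tool_pos'].round(4),'yaw',cy.round(2),'F',s['wrist_force'].round(1),'w',round(s['width'],3),'g',round(s['grip_force'],1),'-> dx dy dz',d.round(4),'roll',round(r,2))
E
python3 - <<'E'
from h import *
plan(.40,.19,.20,-13.1); plan(.4645,-.291,.08)
P=cloud('top',np.load('top0.npy')); 
for r in((.2,.55,.2,.75),(.3,.6,-.4,.2)):
    m=(P[...,0]>r[0])&(P[...,0]<r[1])&(P[...,1]>r[2])&(P[...,1]<r[3]);print(P[m][:,2].max())
E
```

```text
t 0.1 pos [0.2968 0.6054 0.1999] yaw 63.88 F [-0.1 -0.5  0.3] w 1.003 g 0.0 -> dx dy dz [-0.2755 -0.3276  0.0005] roll 76.98
t 0.1 pos [0.2968 0.6054 0.1999] yaw 63.88 F [-0.1 -0.5  0.3] w 1.003 g 0.0 -> dx dy dz [-0.5452 -0.7308  0.1213] roll 153.88
0.10091090929391687
1.0217474722497395
```

Request:
step_arm:
  commands:
    - {"fingers":-1,"dx":-0.2755,"dy":-0.3276,"dz":0,"roll":77}
    - {"fingers":-1,"dx":-0.2755,"dy":-0.3276,"dz":0,"roll":77}
    - {"fingers":-1,"dx":-0.2755,"dy":-0.3276,"dz":0,"roll":77}
    - {"fingers":-1,"dx":-0.2755,"dy":-0.3276,"dz":0,"roll":77}
    - {"fingers":-1,"dx":-0.2755,"dy":-0.3276,"dz":0,"roll":77}
    - {"fingers":-1,"dx":-0.2755,"dy":-0.3276,"dz":0,"roll":77}
    - {"fingers":-1,"dx":-0.2755,"dy":-0.3276,"dz":0,"roll":77}
    - {"fingers":-1,"dx":-0.2755,"dy":-0.3276,"dz":0,"roll":77}

```text
time: 1.1
tool_pos: [0.4005, 0.1875, 0.2007]
tcp_rot: [2.467, 1.944, -0.001]
wrist_force: [-0.6, 0.5, -0.3]
width: 1.002
grip_force: 0.0
```

Run:
```python
from h import *
plan(.4645,-.291,.08)
```

```text
t 1.1 pos [0.4005 0.1875 0.2007] yaw -13.53 F [-0.6  0.5 -0.3] w 1.002 g 0.0 -> dx dy dz [-0.4502  0.1741  0.1211] roll 76.47
```

Request:
step_arm:
  commands:
    - {"fingers":-1,"dx":-0.451,"dy":0.176,"dz":0.08,"roll":77}
    - {"fingers":-1,"dx":-0.451,"dy":0.176,"dz":0.08,"roll":77}
    - {"fingers":-1,"dx":-0.451,"dy":0.176,"dz":0.08,"roll":77}
    - {"fingers":-1,"dx":-0.451,"dy":0.176,"dz":0.08,"roll":77}
    - {"fingers":-1,"dx":-0.451,"dy":0.176,"dz":0.08,"roll":77}
    - {"fingers":-1,"dx":-0.451,"dy":0.176,"dz":0.08,"roll":77}
    - {"fingers":-1,"dx":-0.451,"dy":0.176,"dz":0.08,"roll":77}
    - {"fingers":-1,"dx":-0.451,"dy":0.176,"dz":0.08,"roll":77}

```text
time: 2.1
tool_pos: [0.4702, -0.2896, 0.1203]
tcp_rot: [-3.141, 0.005, -0.0]
wrist_force: [0.3, -0.4, 0.0]
width: 1.0
grip_force: 0.0
```

Run:
```python
from h import *
plan(.4645,-.291,.006)
```

```text
t 2.1 pos [ 0.4702 -0.2896  0.1203] yaw -90.18 F [ 0.3 -0.4  0. ] w 1.0 g 0.0 -> dx dy dz [-0.0057  0.0015  0.1143] roll -0.18
```

Request:
step_arm:
  commands:
    - {"fingers":-1,"dx":-0.005,"dy":0.0015,"dz":0.05}
    - {"fingers":-1,"dx":-0.005,"dy":0.0015,"dz":0.08}
    - {"fingers":-1,"dx":-0.005,"dy":0.0015,"dz":0.08}

```text
invalid input
```

Run:
```python
from h import *
plan(.4645,-.291,.006)
```

```text
t 2.1 pos [ 0.4702 -0.2896  0.1203] yaw -90.18 F [ 0.3 -0.4  0. ] w 1.0 g 0.0 -> dx dy dz [-0.0057  0.0015  0.1143] roll -0.18
```

Request:
step_arm:
  commands:
    - {"fingers":-1,"dx":-0.005,"dy":0.0015,"dz":0.05,"roll":0}
    - {"fingers":-1,"dx":-0.005,"dy":0.0015,"dz":0.08,"roll":0}
    - {"fingers":-1,"dx":-0.005,"dy":0.0015,"dz":0.08,"roll":0}

```text
time: 2.48
tool_pos: [0.4623, -0.2873, 0.0376]
tcp_rot: [-3.137, 0.001, 0.009]
wrist_force: [0.5, -0.3, 0.6]
width: 1.002
grip_force: 0.0
```

Run:
```python
from h import *
plan(.4645,-.291,.006)
```

```text
t 2.48 pos [ 0.4623 -0.2873  0.0376] yaw -90.04 F [ 0.5 -0.3  0.6] w 1.002 g 0.0 -> dx dy dz [0.0024 0.0038 0.0316] roll -0.04
```

Request:
step_arm:
  commands:
    - {"fingers":-1,"dx":0.002,"dy":0.003,"dz":0.02,"roll":0}
    - {"fingers":-1,"dx":0.002,"dy":0.003,"dz":0.031,"roll":0}
    - {"fingers":-1,"dx":0.002,"dy":0.003,"dz":0.031,"roll":0}

```text
time: 2.85
tool_pos: [0.466, -0.2924, 0.0094]
tcp_rot: [-3.141, 0.003, 0.002]
wrist_force: [-0.3, 0.3, -0.7]
width: 1.001
grip_force: 0.0
```

Run:
```python
from h import *
plan(.4645,-.291,.006)
p,d=read_camera('scene'); cv2.imwrite('pics/s1.png',p); cv2.imwrite('pics/s1v.png',cv2.resize(p[220:360,200:360],(800,600),interpolation=2) if 0 else cv2.resize(p[220:340,190:350],(800,600),interpolation=2))
plan(.4645,-.291,.006)
```

```text
t 2.85 pos [ 0.466  -0.2924  0.0094] yaw -90.09 F [-0.3  0.3 -0.7] w 1.001 g 0.0 -> dx dy dz [-0.0015 -0.0014  0.0034] roll -0.09
t 2.9 pos [ 0.4664 -0.2928  0.0101] yaw -90.1 F [ 0.1  0.  -0. ] w 0.996 g 0.0 -> dx dy dz [-0.0019 -0.0018  0.0041] roll -0.1
```

View pics/s1v.png

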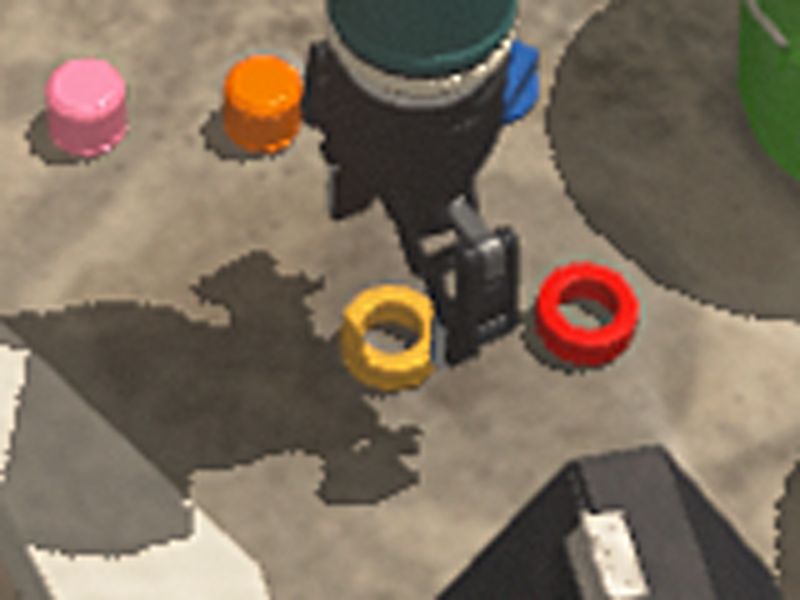

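The picture shows the brass ring at (388,337), with a finger to its right at (480,300), which looks off-centre. I'll use the depth data to locate the fingers before going on.

Run:
```python
from h import *
for n in('scene','top'):
    p,d=read_camera(n); P=cloud(n,d); hsv=cv2.cvtColor(p,cv2.COLOR_BGR2HSV)
    m=(hsv[...,1]<110)&(P[...,2]>.008)&(P[...,2]<.14)&(abs(P[...,0]-.465)<.09)&(abs(P[...,1]+.29)<.09)
    nc,lab,st,ce=cv2.connectedComponentsWithStats(m.astype(np.uint8))
    for i in range(1,nc):
        if st[i,4]>8:
            q=P[lab==i]; print(n,st[i],q.min(0).round(3),q.max(0).round(3))
            for z in(.012,.025,.04,.06,.08,.1):
                s=q[abs(q[:,2]-z)<.007]
                if len(s):print('  ',z,len(s),s.min(0).round(3),s.max(0).round(3),s.mean(0).round(3))
    b=cv2.inRange(hsv,(18,110,60),(32,255,255))>0; q=P[b&(abs(P[...,0]-.465)<.05)&(abs(P[...,1]+.29)<.05)]
    if len(q):print(n,'brass',q.min(0).round(4),q.max(0).round(4))
```

```text
scene [251 233  43  61 499] [ 0.448 -0.368  0.052] [ 0.478 -0.221  0.14 ]
   0.06 48 [ 0.456 -0.348  0.054] [ 0.477 -0.245  0.067] [ 0.465 -0.286  0.061]
   0.08 47 [ 0.455 -0.351  0.074] [ 0.473 -0.244  0.087] [ 0.462 -0.289  0.08 ]
   0.1 58 [ 0.454 -0.368  0.093] [ 0.476 -0.224  0.107] [ 0.459 -0.309  0.102]
scene brass [ 0.4412 -0.335  -0.0067] [ 0.495  -0.2552  0.0752]
top [338 228  12   5  36] [ 0.474 -0.265  0.112] [ 0.482 -0.245  0.135]
top [325 230   6  13  63] [ 0.453 -0.224  0.104] [ 0.48  -0.217  0.14 ]
   0.1 5 [ 0.464 -0.221  0.104] [ 0.48  -0.218  0.106] [ 0.47  -0.219  0.105]
top [335 238  17   6  45] [ 0.449 -0.266  0.01 ] [ 0.466 -0.241  0.139]
   0.012 2 [ 0.463 -0.266  0.01 ] [ 0.466 -0.266  0.011] [ 0.464 -0.266  0.01 ]
   0.1 3 [ 0.453 -0.243  0.1  ] [ 0.455 -0.241  0.106] [ 0.454 -0.242  0.103]
top brass [ 0.4412 -0.2998 -0.0045] [ 0.4653 -0.2403  0.1803]
```

Request:
step_arm:
  commands:
    - {"fingers":-1,"dx":-0.002,"dy":-0.002,"dz":0.003,"roll":0}
    - {"fingers":0.5,"dx":-0.002,"dy":-0.002,"dz":0.003,"roll":0}
    - {"fingers":0.5,"dx":-0.002,"dy":-0.002,"dz":0.003,"roll":0}
    - {"fingers":0.5,"dx":-0.002,"dy":-0.002,"dz":0.003,"roll":0}
    - {"fingers":0.5,"dx":-0.002,"dy":-0.002,"dz":0.003,"roll":0}
    - {"fingers":0.5,"dx":-0.002,"dy":-0.002,"dz":0.003,"roll":0}
  squeeze: 40

```text
time: 3.75
tool_pos: [0.4644, -0.2911, 0.0071]
tcp_rot: [3.142, -0.003, 0.0]
wrist_force: [0.0, -0.2, -0.1]
width: 0.248
grip_force: 0.0
```

Run:
```python
from h import *
plan(.4645,-.291,.006)
```

```text
t 3.75 pos [ 0.4644 -0.2911  0.0071] yaw -90.12 F [ 0.  -0.2 -0.1] w 0.248 g 0.0 -> dx dy dz [ 0.0001 -0.0001  0.0011] roll -0.12
```

Run:
```python
from h import *
p,d=read_camera('scene'); P=cloud('scene',d); K,T,_=cam('scene')
s=read_state()['tool_pos']
for z in(0,.02,.05):
    c=T[:3,:3]@(s+[0,0,z])+T[:3,3]; print((K[0,0]*c[0]/-c[2]+K[0,2]).round(1),(K[1,2]-K[1,1]*c[1]/-c[2]).round(1))
cv2.imwrite('pics/s2v.png',cv2.resize(p[220:340,190:350],(800,600),interpolation=2))
print(calibration('scene')['world_to_cam'].tolist() if hasattr(calibration('scene')['world_to_cam'],'tolist') else 0)
```

```text
267.5 287.6
267.9 282.7
268.5 275.0
[[0.8741471324040526, -0.48529106882743134, 0.018957041596759046, -0.5115136796226625], [0.3314806061390436, 0.6247087791494186, 0.707007460361866, -0.1875240650619695], [-0.35494703642017383, -0.6117446524245003, 0.706951965529882, -1.1401988608939375], [0.0, 0.0, 0.0, 1.0]]
```

View pics/s2v.png

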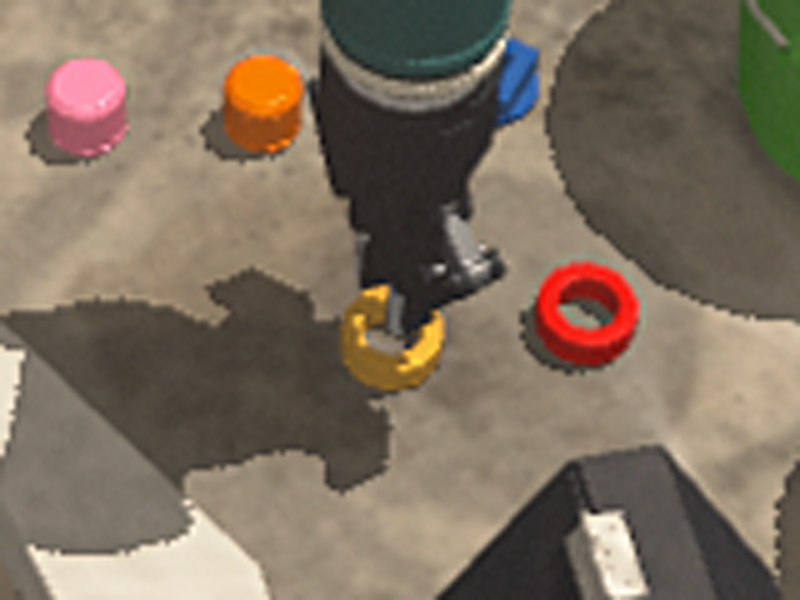

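Run:
```python
from h import *
p,d=read_camera('scene'); P=cloud('scene',d)
for v in range(262,296,3):
    print(v,[ (u,*(P[v,u]*1000).round().astype(int).tolist(), ''.join('%02x'%c for c in p[v,u][::-1])) for u in (262,266,270,274,278,284,288)])
```

```text
262 [(262, 452, -280, 100, '2c2925'), (266, 446, -306, 134, '2e2a27'), (270, 454, -309, 132, '2c2826'), (274, 453, -325, 151, '2a2625'), (278, 460, -329, 152, '423e3d'), (284, 473, -333, 149, '5f574c'), (288, 553, -242, -7, '9c8d77')]
265 [(262, 454, -279, 87, '282322'), (266, 449, -302, 117, '2b2727'), (270, 452, -313, 127, '2d2a27'), (274, 454, -324, 140, '282724'), (278, 459, -332, 146, '3b3937'), (284, 538, -246, -5, '9b8b76'), (288, 547, -250, -5, '9c8d78')]
268 [(262, 455, -277, 73, '5b5855'), (266, 449, -303, 107, '2c2b25'), (270, 453, -313, 116, '2e2b29'), (274, 464, -311, 107, '2c2926'), (278, 473, -313, 103, '2f2b2a'), (284, 469, -341, 139, '9c978d'), (288, 540, -261, 0, '988974')]
271 [(262, 455, -278, 63, '3c3734'), (266, 464, -280, 58, '2a2422'), (270, 453, -313, 106, '2c2b27'), (274, 469, -305, 86, '292522'), (278, 472, -316, 97, '302d2a'), (284, 466, -346, 137, 'a29c95'), (288, 473, -349, 136, '3b3a3c')]
274 [(262, 454, -280, 55, '302b2b'), (266, 465, -280, 47, '2c2a28'), (270, 454, -312, 93, '2c2721'), (274, 463, -315, 91, '312d2c'), (278, 453, -343, 131, '69665f'), (
[... 964 characters left out ...]
05, -2, '8c7d6a')]
289 [(262, 447, -294, 18, 'a87c30'), (266, 463, -286, -4, '938776'), (270, 472, -291, -4, '786f67'), (274, 471, -309, 20, 'f9c03f'), (278, 483, -307, 9, '7d6341'), (284, 501, -307, -4, '897a69'), (288, 509, -311, -4, '90816f')]
292 [(262, 444, -300, 15, '805f29'), (266, 450, -307, 21, '846125'), (270, 458, -311, 20, '705221'), (274, 468, -313, 15, 'f5c545'), (278, 484, -308, -2, '7c6e5f'), (284, 495, -315, 0, '827462'), (288, 504, -319, -3, '837462')]
295 [(262, 444, -301, 5, '8a6625'), (266, 451, -307, 7, '846127'), (270, 457, -314, 13, '7d5d2a'), (274, 467, -316, 7, '845f22'), (278, 479, -315, -1, '817362'), (284, 491, -322, -1, '80725f'), (288, 500, -326, -3, '8d7e6c')]
```

The depth data shows the fingertips at z≈0.04 while the TCP reading is 0.007. So the real tips sit about 30 mm (shut) to 42 mm (open) above the reported TCP, and the fingers closed above the ring. I'll reopen and go lower in small steps, watching the force.

Request:
step_arm:
  commands:
    - {"fingers":-1,"dx":0,"dy":0.002,"dz":0,"roll":0}
    - {"fingers":-1,"dx":0,"dy":0.002,"dz":0,"roll":0}
    - {"fingers":-1,"dx":0,"dy":0.002,"dz":0,"roll":0}
    - {"fingers":-1,"dx":0,"dy":0.002,"dz":0,"roll":0}
    - {"fingers":-1,"dx":0,"dy":0.002,"dz":0.01,"roll":0}
    - {"fingers":-1,"dx":0,"dy":0.002,"dz":0.02,"roll":0}

```text
time: 4.6
tool_pos: [0.4642, -0.2928, -0.0137]
tcp_rot: [-3.141, 0.003, 0.0]
wrist_force: [-0.8, 0.1, -0.5]
width: 0.999
grip_force: 0.0
```

Run:
```python
from h import *
plan(.4645,-.293,-.028)
p,d=read_camera('scene'); P=cloud('scene',d); hsv=cv2.cvtColor(p,cv2.COLOR_BGR2HSV)
m=(hsv[...,1]<110)&(P[...,2]>.012)&(P[...,2]<.14)&(abs(P[...,0]-.465)<.03)&(abs(P[...,1]+.29)<.09)
m=cv2.erode(m.astype(np.uint8),np.ones((2,2)))>0; q=P[m]
for z in np.arange(.015,.07,.01):
    s=q[abs(q[:,2]-z)<.005]
    if len(s): print(z,len(s),s.min(0).round(3),s.max(0).round(3))
```

```text
t 4.6 pos [ 0.4642 -0.2928 -0.0137] yaw -90.11 F [-0.8  0.1 -0.5] w 0.999 g 0.0 -> dx dy dz [0.0003 0.0002 0.0143] roll -0.11
0.025 1 [ 0.459 -0.249  0.029] [ 0.459 -0.249  0.029]
0.035 22 [ 0.456 -0.347  0.031] [ 0.476 -0.247  0.04 ]
0.045000000000000005 37 [ 0.454 -0.35   0.04 ] [ 0.474 -0.247  0.05 ]
0.05500000000000001 24 [ 0.454 -0.35   0.051] [ 0.466 -0.248  0.06 ]
0.065 14 [ 0.454 -0.35   0.061] [ 0.461 -0.247  0.069]
```

Request:
step_arm:
  commands:
    - {"fingers":-1,"dx":0,"dy":0,"dz":0.008,"roll":0}
    - {"fingers":-1,"dx":0,"dy":0,"dz":0.014,"roll":0}
    - {"fingers":0.5,"dx":0,"dy":0,"dz":0.014,"roll":0}
    - {"fingers":0.5,"dx":0,"dy":0,"dz":0.014,"roll":0}
    - {"fingers":0.5,"dx":0,"dy":0,"dz":0.014,"roll":0}
    - {"fingers":0.5,"dx":0,"dy":0,"dz":0.014,"roll":0}
  squeeze: 40

```text
time: 5.4
tool_pos: [0.4649, -0.2934, -0.0264]
tcp_rot: [3.141, -0.003, 0.002]
wrist_force: [0.1, -0.2, 2.0]
width: 0.532
grip_force: 41.5
```

Run:
```python
from h import *
plan(.52,.087,.10)
```

```text
t 5.4 pos [ 0.4649 -0.2934 -0.0264] yaw -90.12 F [ 0.1 -0.2  2. ] w 0.532 g 41.5 -> dx dy dz [ 0.0545 -0.3804 -0.1266] roll -0.12
```

Request:
step_arm:
  commands:
    - {"fingers":0.5,"dx":0,"dy":0,"dz":-0.06,"roll":0}
    - {"fingers":0.5,"dx":0.009,"dy":-0.06,"dz":-0.11,"roll":0}
    - {"fingers":0.5,"dx":0.018,"dy":-0.12,"dz":-0.11,"roll":0}
    - {"fingers":0.5,"dx":0.027,"dy":-0.18,"dz":-0.11,"roll":0}
    - {"fingers":0.5,"dx":0.036,"dy":-0.24,"dz":-0.11,"roll":0}
    - {"fingers":0.5,"dx":0.045,"dy":-0.3,"dz":-0.11,"roll":0}
    - {"fingers":0.5,"dx":0.05,"dy":-0.34,"dz":-0.11,"roll":0}
    - {"fingers":0.5,"dx":0.0555,"dy":-0.3795,"dz":-0.11,"roll":0}

```text
time: 6.4
tool_pos: [0.5203, 0.0884, 0.083]
tcp_rot: [-3.142, 0.001, 0.0]
wrist_force: [0.4, -0.3, -0.8]
width: 0.535
grip_force: 41.8
```

Request:
step_arm:
  commands:
    - {"fingers":0.5,"dx":0,"dy":0,"dz":0,"roll":0}
    - {"fingers":0.5,"dx":0,"dy":0,"dz":0,"roll":0}

```text
time: 6.65
tool_pos: [0.5201, 0.0861, 0.0828]
tcp_rot: [3.141, -0.002, -0.001]
wrist_force: [-0.0, -0.7, -0.4]
width: 0.531
grip_force: 41.8
```

Run:
```python
from h import *
plan(.52,.087,-.004)
for n in('top','scene'):
    p,d=read_camera(n); cv2.imwrite(f'pics/{n}2.png',p); np.save(f'{n}2.npy',d)
    P=cloud(n,d); hsv=cv2.cvtColor(p,cv2.COLOR_BGR2HSV)
    m=cv2.inRange(hsv,(18,100,50),(32,255,255))>0; m&=(abs(P[...,0]-.52)<.06)&(abs(P[...,1]-.087)<.06)&(P[...,2]>.06)
    q=P[m]; print(n,len(q)); 
    if len(q): print(q.min(0).round(4),q.max(0).round(4),np.median(q,0).round(4),np.percentile(q[:,2],[2,98]).round(3))
s=cv2.imread('pics/scene2.png');t=cv2.imread('pics/top2.png')
cv2.imwrite('pics/c2.png',np.hstack([cv2.resize(s[110:210,170:270],(400,400),interpolation=2),cv2.resize(t[160:260,145:245],(400,400),interpolation=2)]))
```

```text
t 6.65 pos [0.5201 0.0861 0.0828] yaw -90.07 F [-0.  -0.7 -0.4] w 0.531 g 41.8 -> dx dy dz [-0.0001 -0.001   0.0868] roll -0.07
top 18
[0.4997 0.0595 0.1205] [0.5068 0.0762 0.1915] [0.5033 0.0715 0.128 ] [0.121 0.191]
scene 107
[0.4977 0.0632 0.065 ] [0.5282 0.11   0.13  ] [0.5076 0.0859 0.1236] [0.076 0.13 ]
```

View pics/c2.png

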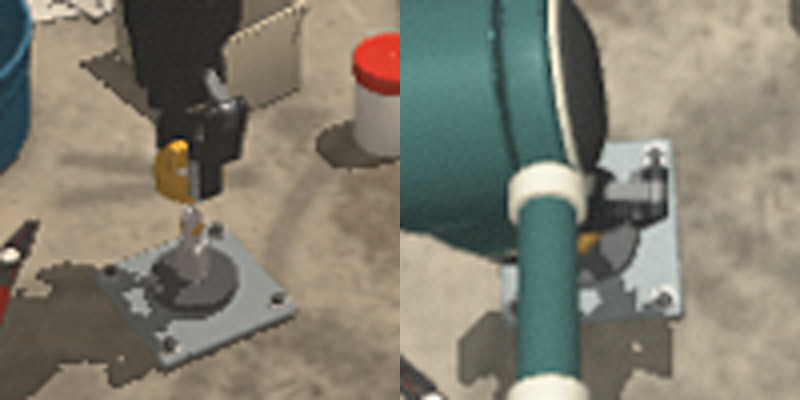

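```bash
cat >> h.py <<'E'
from scipy.optimize import least_squares
def fitc(q,R,c0):
    return least_squares(lambda c:np.hypot(q[:,0]-c[0],q[:,1]-c[1])-R,c0,loss='soft_l1',f_scale=.001).x
E
python3 - <<'E'
from h import *
def brass(f,d,box):
    p=cv2.imread(f);P=cloud('scene',np.load(d));hsv=cv2.cvtColor(p,cv2.COLOR_BGR2HSV)
    m=cv2.inRange(hsv,(15,100,50),(34,255,255))>0
    return P,m&(abs(P[...,0]-box[0])<.04)&(abs(P[...,1]-box[1])<.04)&(P[...,2]>box[2])
P,m=brass('pics/scene0.png','scene0.npy',(.465,-.292,.003)); q=P[m]; s=q[q[:,2]<.013]; print('bench',fitc(s,.024,[.465,-.292]),len(s))
P,m=brass('pics/scene2.png','scene2.npy',(.52,.086,.1)); q=P[m]; s=q[(q[:,2]<.1205)];s=s[np.hypot(s[:,0]-.52,s[:,1]-.086)>.019]; print('held',fitc(s,.024,[.52,.086]),len(s),q[:,2].max())
# hub from scene0: seat side and pin
P=cloud('scene',np.load('scene0.npy')); r=np.hypot(P[...,0]-.521,P[...,1]-.086)
s=P[(r<.04)&(P[...,2]>.012)&(P[...,2]<.0195)];print('seat side',fitc(s,.032,[.521,.086]),len(s))
s=P[(r<.02)&(P[...,2]>.055)&(P[...,2]<.075)];print('pin',fitc(s,.007,[.521,.086]),len(s))
e=cv2.erode(((r<.05)&(abs(P[...,2]-.022)<.003)).astype(np.uint8),np.ones((2,2)));s=P[(r<.05)&(abs(P[...,2]-.022)<.003)];h=cv2.convexHull((s[:,:2]*1e5).astype(np.int32));print('seat hull',fitc(h[:,0]/1e5,.032,[.521,.086]))
E
```

```text
bench [ 0.46476434 -0.29139386] 78
held [0.52290277 0.08491261] 25 0.1300298901239647
seat side [0.5227644  0.08930263] 43
pin [0.52313398 0.08712977] 26
seat hull [0.52171212 0.08563264]
```

Request:
step_arm:
  commands:
    - {"fingers":0.5,"dx":0.0015,"dy":0,"dz":0,"roll":0}
    - {"fingers":0.5,"dx":0.0015,"dy":0,"dz":0.02,"roll":0}
    - {"fingers":0.5,"dx":0.0015,"dy":0,"dz":0.035,"roll":0}
    - {"fingers":0.5,"dx":0.0015,"dy":0,"dz":0.048,"roll":0}
    - {"fingers":0.5,"dx":0.0015,"dy":0,"dz":0.048,"roll":0}

```text
time: 7.38
tool_pos: [0.5207, 0.086, 0.0335]
tcp_rot: [3.141, -0.004, -0.005]
wrist_force: [-0.3, 0.3, -0.5]
width: 0.541
grip_force: 41.8
```

Run:
```python
from h import *
plan(.5217,.0863,.004)
```

```text
t 7.38 pos [0.5207 0.086  0.0335] yaw -90.13 F [-0.3  0.3 -0.5] w 0.541 g 41.8 -> dx dy dz [ 0.0011 -0.0003  0.0295] roll -0.13
```

Request:
step_arm:
  commands:
    - {"fingers":0.5,"dx":0.0007,"dy":-0.0003,"dz":0.006,"roll":0}
    - {"fingers":0.5,"dx":0.0007,"dy":-0.0003,"dz":0.01,"roll":0}
    - {"fingers":0.5,"dx":0.0007,"dy":-0.0003,"dz":0.014,"roll":0}

```text
time: 7.75
tool_pos: [0.5231, 0.0868, 0.0211]
tcp_rot: [-3.142, 0.003, -0.001]
wrist_force: [-0.7, -0.3, -0.9]
width: 0.538
grip_force: 41.8
```

Request:
step_arm:
  commands:
    - {"fingers":0.5,"dx":0,"dy":0,"dz":0.006,"roll":0}
    - {"fingers":0.5,"dx":0,"dy":0,"dz":0.012,"roll":0}
    - {"fingers":0.5,"dx":0,"dy":0,"dz":0.018,"roll":0}

```text
time: 8.12
tool_pos: [0.5227, 0.0867, 0.0026]
tcp_rot: [3.142, -0.003, -0.0]
wrist_force: [0.1, -0.6, -0.9]
width: 0.533
grip_force: 41.8
```

Request:
step_arm:
  commands:
    - {"fingers":0.5,"dx":0,"dy":0,"dz":0.003,"roll":0}
    - {"fingers":0.5,"dx":0,"dy":0,"dz":0.005,"roll":0}

```text
time: 8.38
tool_pos: [0.5227, 0.0867, -0.0022]
tcp_rot: [3.142, -0.003, -0.0]
wrist_force: [-0.0, 0.1, -1.1]
width: 0.536
grip_force: 41.8
```

Underside is now about 2 mm above the seat. I'll creep down until it touches.

Request:
step_arm:
  commands:
    - {"fingers":0.5,"dx":0,"dy":0,"dz":0.002,"roll":0}
    - {"fingers":0.5,"dx":0,"dy":0,"dz":0.002,"roll":0}

```text
time: 8.62
tool_pos: [0.5228, 0.0867, -0.004]
tcp_rot: [-3.142, 0.003, 0.0]
wrist_force: [-0.2, -0.4, 0.1]
width: 0.535
grip_force: 41.8
```

Request:
step_arm:
  commands:
    - {"fingers":0.5,"dx":0,"dy":0,"dz":0.001,"roll":0}
    - {"fingers":0.5,"dx":0,"dy":0,"dz":0.001,"roll":0}

```text
time: 8.88
tool_pos: [0.5231, 0.0867, -0.0046]
tcp_rot: [-3.142, 0.003, -0.001]
wrist_force: [0.1, -0.1, 0.5]
width: 0.537
grip_force: 42.0
```

Request:
step_arm:
  commands:
    - {"fingers":0,"dx":0,"dy":0,"dz":0,"roll":0}
    - {"fingers":-1,"dx":0,"dy":0,"dz":0,"roll":0}
    - {"fingers":-1,"dx":0,"dy":0,"dz":0,"roll":0}
    - {"fingers":-1,"dx":0,"dy":0,"dz":0,"roll":0}
    - {"fingers":-1,"dx":0,"dy":0,"dz":-0.04,"roll":0}
    - {"fingers":-1,"dx":0,"dy":0,"dz":-0.1,"roll":0}

```text
time: 9.62
tool_pos: [0.5203, 0.0864, 0.0937]
tcp_rot: [3.141, -0.003, -0.009]
wrist_force: [0.9, 0.1, -0.0]
width: 1.001
grip_force: 0.0
```

Run:
```python
from h import *
plan(.5883,-.175,.08)
p,d=read_camera('scene');P=cloud('scene',d);hsv=cv2.cvtColor(p,cv2.COLOR_BGR2HSV)
m=(cv2.inRange(hsv,(15,100,50),(34,255,255))>0)&(np.hypot(P[...,0]-.522,P[...,1]-.086)<.035);q=P[m]
print('spacer',len(q),np.percentile(q[:,2],[2,50,95]).round(4))
s=q[(q[:,2]<.035)&(q[:,2]>.022)];print('side fit',fitc(s,.024,[.522,.086]),len(s))
t=q[(q[:,2]>.036)&(q[:,2]<.045)];c,r=cv2.minEnclosingCircle((t[:,:2]*1e5).astype(np.float32));print('top',np.array(c)/1e5,r/1e5)
# ring boss yaw
for n in('top','scene'):
    p=cv2.imread(f'pics/{n}0.png');P=cloud(n,np.load(f'{n}0.npy'));hsv=cv2.cvtColor(p,cv2.COLOR_BGR2HSV)
    m=(cv2.inRange(hsv,(105,110,60),(125,255,255))>0)&(np.hypot(P[...,0]-.588,P[...,1]+.175)<.04)
    q=P[m&(abs(P[...,2]-.020)<.004)]; r=cv2.minAreaRect((q[:,:2]*1e4).astype(np.float32)); print(n,'boss rect',r,len(q))
    # hole: corners via ray from image
    nb=cv2.morphologyEx(m.astype(np.uint8),cv2.MORPH_CLOSE,np.ones((2,2)))
    cs,h=cv2.findContours(nb,cv2.RETR_CCOMP,cv2.CHAIN_APPROX_NONE)
    for c,hh in zip(cs,h[0]):
        if hh[3]>=0 and len(c)>8:
            w=np.array([ray(n,*x,.02)[:2] for x in c[:,0]]); print(n,'hole',cv2.minAreaRect((w*1e4).astype(np.float32)))
```

```text
t 9.62 pos [0.5203 0.0864 0.0937] yaw -90.12 F [ 0.9  0.1 -0. ] w 1.001 g 0.0 -> dx dy dz [0.0686 0.2612 0.0134] roll -0.12
spacer 169 [0.0204 0.0377 0.0633]
side fit [0.52336632 0.08727711] 57
top [0.5230809  0.08529259] 0.02550581298828125
top boss rect ((5883.45361328125, -1737.690185546875), (399.3854675292969, 401.0677185058594), 32.972713470458984) 201
top hole ((5854.6396484375, -1764.942626953125), (224.31320190429688, 227.66415405273438), 43.05622482299805)
scene boss rect ((5887.681640625, -1764.2279052734375), (421.50482177734375, 403.0296630859375), 32.766868591308594) 149
scene hole ((5860.001953125, -1852.4775390625), (115.31288146972656, 160.2566680908203), 27.5593318939209)
```

Spacer is home: top at about 0.040, centred on the spindle. Boss yaw is 33°, so I'll turn the tool to yaw −57° and go to the clamp ring.

Request:
step_arm:
  commands:
    - {"fingers":-1,"dx":0,"dy":0.06,"dz":0,"roll":0}
    - {"fingers":-1,"dx":0,"dy":0.12,"dz":0,"roll":-8}
    - {"fingers":-1,"dx":0.01,"dy":0.18,"dz":0,"roll":-16}
    - {"fingers":-1,"dx":0.035,"dy":0.225,"dz":0.01,"roll":-24}
    - {"fingers":-1,"dx":0.066,"dy":0.262,"dz":0.02,"roll":-33}
    - {"fingers":-1,"dx":0.066,"dy":0.262,"dz":0.04,"roll":-33}
    - {"fingers":-1,"dx":0.066,"dy":0.262,"dz":0.05,"roll":-33}
    - {"fingers":-1,"dx":0.066,"dy":0.262,"dz":0.05,"roll":-33}

```text
time: 10.68
tool_pos: [0.5862, -0.1739, 0.0433]
tcp_rot: [-3.011, -0.889, 0.005]
wrist_force: [0.3, 0.2, 0.8]
width: 1.001
grip_force: 0.0
```

Run:
```python
from h import *
plan(.5888,-.1763,-.024,-57)
```

```text
t 10.68 pos [ 0.5862 -0.1739  0.0433] yaw -57.09 F [0.3 0.2 0.8] w 1.001 g 0.0 -> dx dy dz [0.001  0.0037 0.0673] roll -0.09
```

Request:
step_arm:
  commands:
    - {"fingers":-1,"dx":0.001,"dy":0.0037,"dz":0.03,"roll":0}
    - {"fingers":-1,"dx":0.001,"dy":0.0037,"dz":0.05,"roll":0}
    - {"fingers":-1,"dx":0.001,"dy":0.0037,"dz":0.05,"roll":0}

```text
time: 11.05
tool_pos: [0.5889, -0.1766, -0.0068]
tcp_rot: [-3.01, -0.89, 0.006]
wrist_force: [-0.5, 0.3, -0.6]
width: 0.998
grip_force: 0.0
```

Run:
```python
from h import *
plan(.5888,-.1763,-.024,-57)
```

```text
t 11.05 pos [ 0.5889 -0.1766 -0.0068] yaw -57.08 F [-0.5  0.3 -0.6] w 0.998 g 0.0 -> dx dy dz [ 0.0001 -0.0002  0.0172] roll -0.08
```

Request:
step_arm:
  commands:
    - {"fingers":-1,"dx":0,"dy":0,"dz":0.01,"roll":0}
    - {"fingers":-1,"dx":0,"dy":0,"dz":0.017,"roll":0}
    - {"fingers":0,"dx":0,"dy":0,"dz":0.017,"roll":0}
    - {"fingers":0.5,"dx":0,"dy":0,"dz":0.017,"roll":0}
    - {"fingers":0.5,"dx":0,"dy":0,"dz":0.017,"roll":0}
    - {"fingers":0.5,"dx":0,"dy":0,"dz":0.017,"roll":0}
    - {"fingers":0.5,"dx":0,"dy":0,"dz":0.017,"roll":0}
  squeeze: 40

```text
time: 11.92
tool_pos: [0.5918, -0.1783, -0.0213]
tcp_rot: [3.012, 0.889, 0.002]
wrist_force: [0.4, -0.1, 2.6]
width: 0.455
grip_force: 41.9
```

Run:
```python
from h import *
plan(.522,.0867,.08,-57)
```

```text
t 11.93 pos [ 0.5918 -0.1783 -0.0213] yaw -57.12 F [ 0.4 -0.1  2.6] w 0.455 g 41.9 -> dx dy dz [ 0.0853 -0.2603 -0.1015] roll -0.12
```

Request:
step_arm:
  commands:
    - {"fingers":0.5,"dx":0,"dy":0,"dz":-0.05,"roll":0}
    - {"fingers":0.5,"dx":-0.03,"dy":-0.02,"dz":-0.1,"roll":0}
    - {"fingers":0.5,"dx":-0.02,"dy":-0.07,"dz":-0.102,"roll":0}
    - {"fingers":0.5,"dx":0.01,"dy":-0.12,"dz":-0.102,"roll":0}
    - {"fingers":0.5,"dx":0.04,"dy":-0.17,"dz":-0.102,"roll":0}
    - {"fingers":0.5,"dx":0.065,"dy":-0.22,"dz":-0.102,"roll":0}
    - {"fingers":0.5,"dx":0.085,"dy":-0.26,"dz":-0.102,"roll":0}
    - {"fingers":0.5,"dx":0.085,"dy":-0.26,"dz":-0.102,"roll":0}

```text
time: 12.92
tool_pos: [0.5202, 0.0891, 0.0796]
tcp_rot: [-3.01, -0.896, 0.002]
wrist_force: [0.1, -0.8, -1.9]
width: 0.452
grip_force: 41.5
```

Run:
```python
from h import *
plan(.5225,.0865,.05,-57)
p,d=read_camera('scene'); P=cloud('scene',d); np.save('scene3.npy',d); cv2.imwrite('pics/scene3.png',p)
hsv=cv2.cvtColor(p,cv2.COLOR_BGR2HSV)
m=(cv2.inRange(hsv,(100,110,40),(128,255,255))>0)&(np.hypot(P[...,0]-.522,P[...,1]-.086)<.045)&(P[...,2]>.05);q=P[m]
print(len(q),np.percentile(q[:,2],[3,50,97]).round(4))
f=q[q[:,2]<np.percentile(q[:,2],3)+.009]; f=f[np.hypot(f[:,0]-.522,f[:,1]-.086)>.02]; print('flange fit',fitc(f,.028,[.522,.086]),len(f))
h=cv2.convexHull((f[:,:2]*1e5).astype(np.int32))[:,0]/1e5;h=h[np.hypot(h[:,0]-.522,h[:,1]-.086)>.025];print('hull fit',fitc(h,.028,[.522,.086]))
cv2.imwrite('pics/c3.png',cv2.resize(p[110:210,150:280],(780,600),interpolation=2))
```

```text
t 12.93 pos [0.5202 0.0891 0.0796] yaw -56.86 F [ 0.1 -0.8 -1.9] w 0.452 g 41.5 -> dx dy dz [0.0005 0.0035 0.0296] roll 0.14
189 [0.103  0.1152 0.1254]
flange fit [0.52291259 0.09180371] 52
hull fit [0.52186563 0.0877541 ]
```

View pics/c3.png

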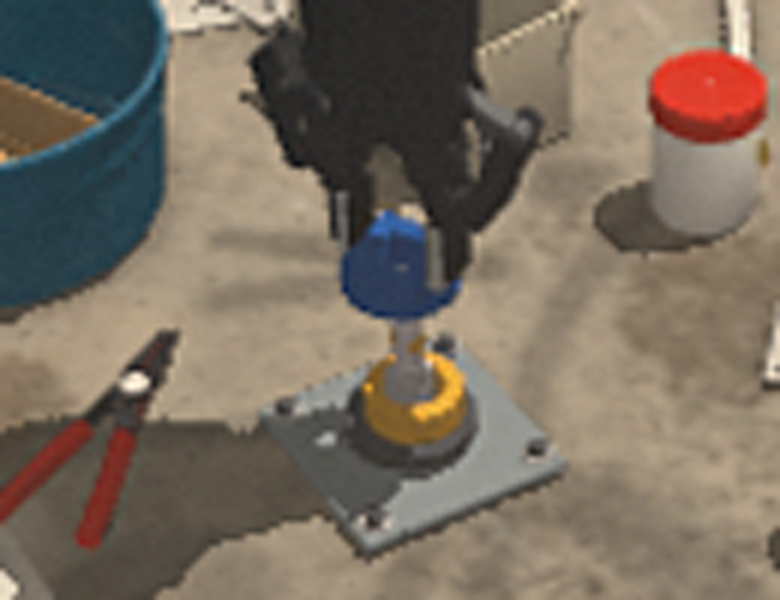

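Run:
```python
from h import *
K,T,_=cam('scene')
def proj(X):
    c=X@T[:3,:3].T+T[:3,3]; return np.stack([K[0,0]*c[:,0]/-c[:,2]+K[0,2],K[1,2]-K[1,1]*c[:,1]/-c[:,2]],1)
a=np.linspace(0,2*np.pi,400)
def ext(x,y,r,z0,z1):
    X=np.vstack([np.stack([x+r*np.cos(a),y+r*np.sin(a),a*0+z],1) for z in(z0,z1)]); p=proj(X); return np.array([p[:,0].min(),p[:,0].max(),p[:,1].max()])
def meas(p,lo,hi,u0,u1,v0,v1):
    m=cv2.inRange(cv2.cvtColor(p,cv2.COLOR_BGR2HSV),lo,hi); v,u=np.nonzero(m[v0:v1,u0:u1]); return np.array([u.min()+u0-.5,u.max()+u0+.5,v.max()+v0+.5])
p=cv2.imread('pics/scene3.png')
b=meas(p,(100,110,40),(128,255,255),200,232,140,166); s=meas(p,(15,110,60),(34,255,255),205,235,165,190)
p0=cv2.imread('pics/scene0.png'); s0=meas(p0,(15,110,60),(34,255,255),255,285,272,305)
b0=meas(p0,(100,110,40),(128,255,255),272,302,220,250)
sol=lambda m,r,z0,z1,c:least_squares(lambda q:ext(*q,r,z0,z1)-m,c).x
f=lambda m,r,z0,z1,c:(m,sol(m,r,z0,z1,c).round(4),(ext(*sol(m,r,z0,z1,c),r,z0,z1)-m).round(1))
print('spacer home',*f(s,.024,.022,.040,[.522,.086])); print('spacer bench',*f(s0,.024,0,.018,[.465,-.29]))
print('ring bench',*f(b0,.028,0,.006,[.588,-.176]))
for z in(.100,.102,.104): print('ring held',z,*f(b,.028,z,z+.006,[.522,.086]))
print(read_state()['tool_pos'])
```

```text
spacer home [209.5 227.5 183.5] [0.5243 0.0882] [ 0.4 -0.4  0. ]
spacer bench [257.5 278.5 297.5] [ 0.466 -0.29 ] [ 0.1 -0.1  0. ]
ring bench [276.5 297.5 244.5] [ 0.5918 -0.1733] [-0.4  0.4 -0. ]
ring held 0.1 [206.5 225.5 162.5] [0.5219 0.0939] [-0.8  0.8 -0. ]
ring held 0.102 [206.5 225.5 162.5] [0.5209 0.0918] [-0.8  0.8 -0. ]
ring held 0.104 [206.5 225.5 162.5] [0.52   0.0897] [-0.9  0.9 -0. ]
[0.52053356 0.08760763 0.07960654]
```

Request:
step_arm:
  commands:
    - {"fingers":0.5,"dx":0.0013,"dy":0.0023,"dz":0,"roll":0}
    - {"fingers":0.5,"dx":0.0013,"dy":0.0023,"dz":0.008,"roll":0}
    - {"fingers":0.5,"dx":0.0013,"dy":0.0023,"dz":0.016,"roll":0}
    - {"fingers":0.5,"dx":0.0013,"dy":0.0023,"dz":0.022,"roll":0}
    - {"fingers":0.5,"dx":0.0013,"dy":0.0023,"dz":0.022,"roll":0}

```text
time: 13.6
tool_pos: [0.5228, 0.0849, 0.057]
tcp_rot: [-3.013, -0.888, 0.003]
wrist_force: [0.2, 0.1, -1.0]
width: 0.457
grip_force: 41.5
```

Run:
```python
from h import *
plan(.5228,.0864,.036,-57)
```

```text
t 13.6 pos [0.5228 0.0849 0.057 ] yaw -57.14 F [ 0.2  0.1 -1. ] w 0.457 g 41.5 -> dx dy dz [ 0.0009 -0.0013  0.021 ] roll -0.14
```

Request:
step_arm:
  commands:
    - {"fingers":0.5,"dx":0.0006,"dy":-0.001,"dz":0.006,"roll":0}
    - {"fingers":0.5,"dx":0.0006,"dy":-0.001,"dz":0.012,"roll":0}
    - {"fingers":0.5,"dx":0.0006,"dy":-0.001,"dz":0.018,"roll":0}
    - {"fingers":0.5,"dx":0.0006,"dy":-0.001,"dz":0.02,"roll":0}

```text
time: 14.1
tool_pos: [0.523, 0.0866, 0.0374]
tcp_rot: [-3.013, -0.889, 0.002]
wrist_force: [-1.2, 2.1, 0.0]
width: 0.456
grip_force: 41.6
```

Request:
step_arm:
  commands:
    - {"fingers":0.5,"dx":0,"dy":-0.001,"dz":0,"roll":0}
    - {"fingers":0.5,"dx":0,"dy":-0.001,"dz":0.003,"roll":0}

```text
time: 14.35
tool_pos: [0.5234, 0.0873, 0.0353]
tcp_rot: [3.013, 0.889, 0.001]
wrist_force: [-1.5, 0.6, 0.3]
width: 0.452
grip_force: 41.6
```

Request:
step_arm:
  commands:
    - {"fingers":0.5,"dx":-0.001,"dy":-0.0006,"dz":0,"roll":0}
    - {"fingers":0.5,"dx":-0.001,"dy":-0.0006,"dz":0.003,"roll":0}

```text
time: 14.6
tool_pos: [0.5223, 0.0871, 0.0323]
tcp_rot: [3.013, 0.889, 0.001]
wrist_force: [-1.1, 0.3, -0.2]
width: 0.453
grip_force: 41.5
```

Request:
step_arm:
  commands:
    - {"fingers":0.5,"dx":-0.001,"dy":-0.0005,"dz":0.002,"roll":0}
    - {"fingers":0.5,"dx":-0.001,"dy":-0.0005,"dz":0.004,"roll":0}

```text
time: 14.85
tool_pos: [0.5208, 0.0868, 0.0279]
tcp_rot: [3.013, 0.889, -0.0]
wrist_force: [0.6, 0.4, -2.3]
width: 0.458
grip_force: 41.5
```

Request:
step_arm:
  commands:
    - {"fingers":0.5,"dx":0.0003,"dy":0,"dz":0.0015,"roll":0}
    - {"fingers":0.5,"dx":0.0003,"dy":0,"dz":0.003,"roll":0}

```text
time: 15.1
tool_pos: [0.5212, 0.0872, 0.025]
tcp_rot: [3.013, 0.889, 0.0]
wrist_force: [0.0, 0.5, -1.0]
width: 0.454
grip_force: 41.5
```

Request:
step_arm:
  commands:
    - {"fingers":0.5,"dx":0,"dy":0,"dz":0.002,"roll":0}
    - {"fingers":0.5,"dx":0,"dy":0,"dz":0.004,"roll":0}

```text
time: 15.35
tool_pos: [0.5211, 0.0872, 0.021]
tcp_rot: [3.013, 0.889, 0.0]
wrist_force: [0.0, -0.1, -1.5]
width: 0.453
grip_force: 41.5
```

Run:
```python
from h import *
plan(.5228,.0864,.036,-57)
p,d=read_camera('scene');P=cloud('scene',d);hsv=cv2.cvtColor(p,cv2.COLOR_BGR2HSV)
m=(cv2.inRange(hsv,(100,110,40),(128,255,255))>0)&(np.hypot(P[...,0]-.522,P[...,1]-.086)<.05)&(P[...,2]>.02);q=P[m];print(len(q),np.percentile(q[:,2],[2,5,50,95]).round(4))
```

```text
t 15.35 pos [0.5211 0.0872 0.021 ] yaw -57.11 F [ 0.  -0.1 -1.5] w 0.453 g 41.5 -> dx dy dz [ 0.001   0.0016 -0.015 ] roll -0.11
133 [0.0446 0.0459 0.0567 0.0647]
```

The ring's underside reads about 0.045, already below the 0.052 shoulder with no load, so the square hole has found the bar at this yaw. Continuing down gently.

Request:
step_arm:
  commands:
    - {"fingers":0.5,"dx":0,"dy":0,"dz":0.0015,"roll":0}
    - {"fingers":0.5,"dx":0,"dy":0,"dz":0.003,"roll":0}

```text
time: 15.65
tool_pos: [0.5211, 0.0873, 0.0181]
tcp_rot: [3.013, 0.889, 0.0]
wrist_force: [0.2, -1.1, 2.7]
width: 0.456
grip_force: 41.8
```

Request:
step_arm:
  commands:
    - {"fingers":0.5,"dx":0,"dy":0,"dz":0.001,"roll":0}
    - {"fingers":0.5,"dx":0,"dy":0,"dz":0.001,"roll":0}

```text
time: 15.9
tool_pos: [0.5212, 0.0873, 0.0176]
tcp_rot: [3.013, 0.889, 0.0]
wrist_force: [-2.5, -0.5, 4.4]
width: 0.454
grip_force: 42.1
```

Run:
```python
from h import *
p,d=read_camera('scene');P=cloud('scene',d);hsv=cv2.cvtColor(p,cv2.COLOR_BGR2HSV)
m=(cv2.inRange(hsv,(100,110,40),(128,255,255))>0)&(np.hypot(P[...,0]-.522,P[...,1]-.086)<.05)&(P[...,2]>.02);q=P[m];print(len(q),np.percentile(q[:,2],[2,5,50,95]).round(4))
cv2.imwrite('pics/c4.png',cv2.resize(p[120:200,165:269],(780,600),interpolation=2))
m=(cv2.inRange(hsv,(15,110,50),(34,255,255))>0)&(np.hypot(P[...,0]-.522,P[...,1]-.086)<.03);q=P[m];print('brass',len(q),np.percentile(q[:,2],[2,50,95]).round(4))
```

```text
132 [0.041  0.0415 0.0524 0.0603]
brass 57 [0.0187 0.028  0.0692]
```

View pics/c4.png

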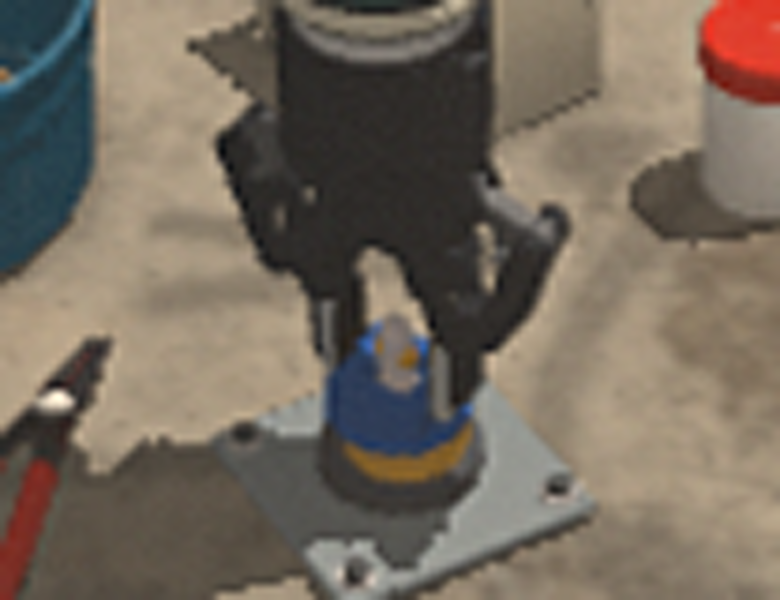

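The picture shows the ring's flange sitting directly on the brass spacer, with the pin and catches showing above the boss. Blue depth 0.041 to 0.060 matches home. Releasing and moving to the cap.

Request:
step_arm:
  commands:
    - {"fingers":0.2,"dx":0,"dy":0,"dz":0,"roll":0}
    - {"fingers":-1,"dx":0,"dy":0,"dz":0,"roll":0}
    - {"fingers":-1,"dx":0,"dy":0,"dz":0,"roll":0}
    - {"fingers":-1,"dx":0,"dy":0,"dz":0,"roll":0}
    - {"fingers":-1,"dx":0,"dy":0,"dz":-0.04,"roll":0}
    - {"fingers":-1,"dx":0,"dy":0,"dz":-0.08,"roll":0}

```text
time: 16.7
tool_pos: [0.5203, 0.0872, 0.0971]
tcp_rot: [-3.013, -0.889, 0.003]
wrist_force: [0.4, 0.2, -0.1]
width: 1.004
grip_force: 0.0
```

Run:
```python
from h import *
plan(.475,-.1443,.06,-90)
p,d=read_camera('scene');P=cloud('scene',d);hsv=cv2.cvtColor(p,cv2.COLOR_BGR2HSV)
m=(cv2.inRange(hsv,(100,110,40),(128,255,255))>0)&(np.hypot(P[...,0]-.522,P[...,1]-.086)<.05)&(P[...,2]>.02);q=P[m];print(len(q),np.percentile(q[:,2],[2,5,50,95]).round(4))
s=P[(np.hypot(P[...,0]-.522,P[...,1]-.086)<.02)&(P[...,2]>.066)&(P[...,2]<.08)];print('pin',fitc(s,.007,[.522,.086]),len(s))
t=q[abs(q[:,2]-.06)<.003];print(cv2.minAreaRect((t[:,:2]*1e4).astype(np.float32)))
```

```text
t 16.7 pos [0.5203 0.0872 0.0971] yaw -57.12 F [ 0.4  0.2 -0.1] w 1.004 g 0.0 -> dx dy dz [-0.1637  0.1698  0.0372] roll 32.88
170 [0.042  0.0429 0.0562 0.0626]
pin [0.52204675 0.08804241] 24
((5213.294921875, 854.63916015625), (404.7226257324219, 418.016357421875), 37.761810302734375)
```

Request:
step_arm:
  commands:
    - {"fingers":-1,"dx":-0.041,"dy":0.042,"dz":0,"roll":10}
    - {"fingers":-1,"dx":-0.082,"dy":0.084,"dz":0,"roll":20}
    - {"fingers":-1,"dx":-0.123,"dy":0.126,"dz":0.01,"roll":30}
    - {"fingers":-1,"dx":-0.1635,"dy":0.17,"dz":0.037,"roll":33}
    - {"fingers":-1,"dx":-0.1635,"dy":0.17,"dz":0.05,"roll":33}
    - {"fingers":-1,"dx":-0.1635,"dy":0.17,"dz":0.05,"roll":33}

```text
time: 17.5
tool_pos: [0.4746, -0.1437, 0.0455]
tcp_rot: [-3.14, 0.005, 0.005]
wrist_force: [0.1, -0.6, -0.4]
width: 1.002
grip_force: 0.0
```

Run:
```python
from h import *
plan(.475,-.1443,-.015,-90)
```

```text
t 17.5 pos [ 0.4746 -0.1437  0.0455] yaw -90.18 F [ 0.1 -0.6 -0.4] w 1.002 g 0.0 -> dx dy dz [0.0006 0.0007 0.0605] roll -0.18
```

Request:
step_arm:
  commands:
    - {"fingers":-1,"dx":0.0004,"dy":0.0005,"dz":0.03,"roll":0}
    - {"fingers":-1,"dx":0.0004,"dy":0.0005,"dz":0.05,"roll":0}
    - {"fingers":-1,"dx":0.0004,"dy":0.0005,"dz":0.06,"roll":0}
    - {"fingers":0,"dx":0.0004,"dy":0.0005,"dz":0.06,"roll":0}
    - {"fingers":0.5,"dx":0.0004,"dy":0.0005,"dz":0.06,"roll":0}
    - {"fingers":0.5,"dx":0.0004,"dy":0.0005,"dz":0.06,"roll":0}
    - {"fingers":0.5,"dx":0.0004,"dy":0.0005,"dz":0.06,"roll":0}
    - {"fingers":0.5,"dx":0.0004,"dy":0.0005,"dz":0.06,"roll":0}
  squeeze: 50

```text
time: 18.5
tool_pos: [0.4778, -0.145, -0.0113]
tcp_rot: [3.141, -0.004, 0.004]
wrist_force: [-0.4, 1.6, 5.3]
width: 0.442
grip_force: 49.6
```

Run:
```python
from h import *
plan(.522,.087,.09,-90)
```

```text
t 18.5 pos [ 0.4778 -0.145  -0.0113] yaw -90.14 F [-0.4  1.6  5.3] w 0.442 g 49.6 -> dx dy dz [ 0.0439 -0.2321 -0.1013] roll -0.14
```

Request:
step_arm:
  commands:
    - {"fingers":0.5,"dx":0,"dy":0,"dz":-0.04,"roll":0}
    - {"fingers":0.5,"dx":0,"dy":-0.02,"dz":-0.09,"roll":0}
    - {"fingers":0.5,"dx":0.012,"dy":-0.08,"dz":-0.1,"roll":0}
    - {"fingers":0.5,"dx":0.024,"dy":-0.14,"dz":-0.1,"roll":0}
    - {"fingers":0.5,"dx":0.036,"dy":-0.19,"dz":-0.1,"roll":0}
    - {"fingers":0.5,"dx":0.047,"dy":-0.2315,"dz":-0.1,"roll":0}
    - {"fingers":0.5,"dx":0.047,"dy":-0.2315,"dz":-0.1,"roll":0}
    - {"fingers":0.5,"dx":0.047,"dy":-0.2315,"dz":-0.1,"roll":0}

```text
time: 19.5
tool_pos: [0.5237, 0.0863, 0.0872]
tcp_rot: [3.141, -0.002, -0.0]
wrist_force: [0.1, -0.3, -1.0]
width: 0.444
grip_force: 50.6
```

```bash
cat > m.py <<'E'
from h import *
K,T,_=cam('scene')
a=np.linspace(0,2*np.pi,400)
def ext(x,y,r,z0,z1):
    X=np.vstack([np.stack([x+r*np.cos(a),y+r*np.sin(a),a*0+z],1) for z in(z0,z1)])
    c=X@T[:3,:3].T+T[:3,3]; u=K[0,0]*c[:,0]/-c[:,2]+K[0,2]; v=K[1,2]-K[1,1]*c[:,1]/-c[:,2]
    return np.array([u.min(),u.max(),v.max()])
def run():
    plan(.522,.087,.07,-90)
    p,d=read_camera('scene');P=cloud('scene',d);hsv=cv2.cvtColor(p,cv2.COLOR_BGR2HSV)
    near=np.hypot(P[...,0]-.522,P[...,1]-.087)<.05
    m=(cv2.inRange(hsv,(3,150,60),(16,255,255))>0)&near&(P[...,2]>.05);q=P[m]
    v,u=np.nonzero(m);print('cap',len(q),np.percentile(q[:,2],[2,50,97]).round(4),'u',u.min(),u.max(),'v',v.min(),v.max())
    s=q[(q[:,2]<np.percentile(q[:,2],97)-.007)];print('cap side fit',fitc(s,.020,[.522,.087]).round(4),len(s))
    m=(cv2.inRange(hsv,(100,110,40),(128,255,255))>0)&near&(P[...,2]<.07);b=P[m];v,u=np.nonzero(m);print('ring u',u.min(),u.max(),'v',v.max(),np.percentile(b[:,2],[2,95]).round(4))
    s=b[(b[:,2]<.047)&(np.hypot(b[:,0]-.522,b[:,1]-.086)>.022)];print('ring flange fit',fitc(s,.028,[.522,.087]).round(4),len(s))
    s=P[(np.hypot(P[...,0]-.522,P[...,1]-.087)<.02)&(P[...,2]>.064)&(P[...,2]<.084)&~((hsv[...,1]>150))];print('pin',fitc(s,.007,[.522,.087]).round(4),len(s))
    return p
E
python3 - <<'E'
from m import *
p=run(); cv2.imwrite('pics/c5.png',cv2.resize(p[120:200,165:269],(780,600),interpolation=2)); cv2.imwrite('pics/scene5.png',p)
E
```

```text
t 19.5 pos [0.5237 0.0863 0.0872] yaw -90.07 F [ 0.1 -0.3 -1. ] w 0.444 g 50.6 -> dx dy dz [-0.0017 -0.0007  0.0172] roll -0.07
cap 128 [0.0991 0.1207 0.1349] u 211 224 v 145 161
cap side fit [0.5235 0.0874] 77
ring u 209 227 v 179 [0.0416 0.0609]
ring flange fit [0.5223 0.0892] 32
pin [0.5221 0.0874] 31
```

View pics/c5.png

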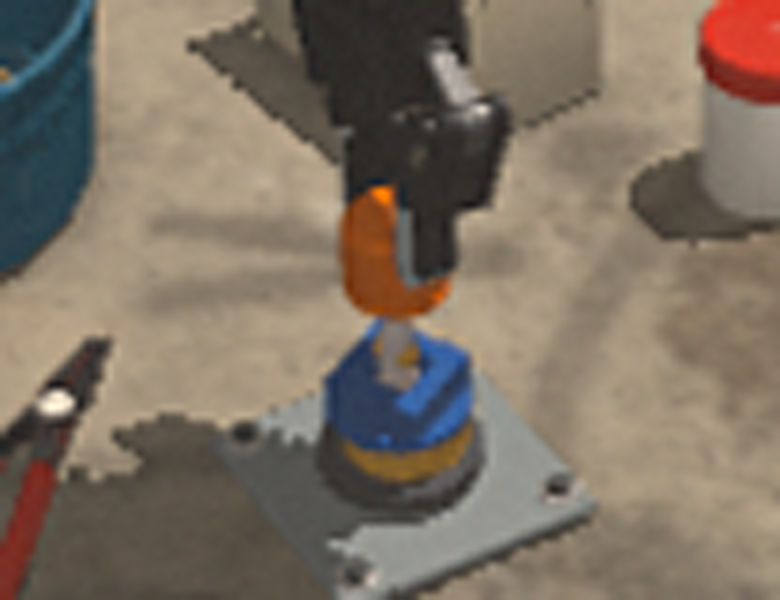

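Request:
step_arm:
  commands:
    - {"fingers":0.5,"dx":-0.0015,"dy":0,"dz":0.006,"roll":0}
    - {"fingers":0.5,"dx":-0.0015,"dy":0,"dz":0.012,"roll":0}
    - {"fingers":0.5,"dx":-0.0015,"dy":0,"dz":0.014,"roll":0}
    - {"fingers":0.5,"dx":-0.0015,"dy":0,"dz":0.014,"roll":0}

```text
time: 20.05
tool_pos: [0.5221, 0.0863, 0.0726]
tcp_rot: [3.142, -0.004, -0.001]
wrist_force: [-0.5, 0.2, -0.6]
width: 0.438
grip_force: 50.6
```

Request:
step_arm:
  commands:
    - {"fingers":0.5,"dx":0,"dy":0,"dz":0.002,"roll":0}
    - {"fingers":0.5,"dx":0,"dy":0,"dz":0.002,"roll":0}

```text
time: 20.3
tool_pos: [0.5224, 0.0867, 0.071]
tcp_rot: [3.142, -0.003, -0.0]
wrist_force: [0.3, 0.0, -1.3]
width: 0.441
grip_force: 50.6
```

Request:
step_arm:
  commands:
    - {"fingers":0.5,"dx":0,"dy":0,"dz":0.002,"roll":0}
    - {"fingers":0.5,"dx":0,"dy":0,"dz":0.002,"roll":0}

```text
time: 20.55
tool_pos: [0.5223, 0.0867, 0.0689]
tcp_rot: [3.142, -0.003, -0.0]
wrist_force: [-0.7, 0.6, -0.7]
width: 0.443
grip_force: 50.6
```

Request:
step_arm:
  commands:
    - {"fingers":0.5,"dx":0,"dy":0,"dz":0.002,"roll":0}
    - {"fingers":0.5,"dx":0,"dy":0,"dz":0.002,"roll":0}

```text
time: 20.8
tool_pos: [0.5222, 0.0866, 0.0669]
tcp_rot: [3.142, -0.003, -0.001]
wrist_force: [-0.0, -0.1, -0.4]
width: 0.439
grip_force: 50.6
```

Request:
step_arm:
  commands:
    - {"fingers":0.5,"dx":0,"dy":0,"dz":0.0015,"roll":0}
    - {"fingers":0.5,"dx":0,"dy":0,"dz":0.0015,"roll":0}

```text
time: 21.05
tool_pos: [0.5223, 0.0866, 0.0654]
tcp_rot: [3.142, -0.003, -0.0]
wrist_force: [-0.3, -0.1, -0.7]
width: 0.442
grip_force: 50.6
```

Request:
step_arm:
  commands:
    - {"fingers":0.5,"dx":0,"dy":0,"dz":0.002,"roll":0}
    - {"fingers":0.5,"dx":0,"dy":0,"dz":0.003,"roll":0}

```text
time: 21.3
tool_pos: [0.5224, 0.0867, 0.0624]
tcp_rot: [-3.142, 0.003, 0.0]
wrist_force: [-0.7, 0.9, -0.9]
width: 0.441
grip_force: 50.6
```

Request:
step_arm:
  commands:
    - {"fingers":0.5,"dx":0,"dy":0,"dz":0.0015,"roll":0}
    - {"fingers":0.5,"dx":0,"dy":0,"dz":0.0015,"roll":0}

```text
time: 21.55
tool_pos: [0.5224, 0.0867, 0.0609]
tcp_rot: [-3.142, 0.003, 0.0]
wrist_force: [0.1, 0.5, -0.5]
width: 0.44
grip_force: 50.6
```

Cleanly centred. Now I'll push against the catches in small steps.

Request:
step_arm:
  commands:
    - {"fingers":0.5,"dx":0,"dy":0,"dz":0.001,"roll":0}
    - {"fingers":0.5,"dx":0,"dy":0,"dz":0.002,"roll":0}

```text
time: 21.8
tool_pos: [0.5226, 0.0867, 0.0592]
tcp_rot: [-3.141, 0.003, -0.0]
wrist_force: [-0.9, 1.2, 0.4]
width: 0.439
grip_force: 50.7
```

Request:
step_arm:
  commands:
    - {"fingers":0.5,"dx":0,"dy":0,"dz":0.001,"roll":0}
    - {"fingers":0.5,"dx":0,"dy":0,"dz":0.002,"roll":0}

```text
time: 22.05
tool_pos: [0.5229, 0.0868, 0.0575]
tcp_rot: [-3.141, 0.003, -0.002]
wrist_force: [-0.0, 1.8, 2.3]
width: 0.44
grip_force: 50.9
```

Request:
step_arm:
  commands:
    - {"fingers":0.5,"dx":0,"dy":0,"dz":0.001,"roll":0}
    - {"fingers":0.5,"dx":0,"dy":0,"dz":0.001,"roll":0}

```text
time: 22.3
tool_pos: [0.5228, 0.0868, 0.0562]
tcp_rot: [-3.141, 0.003, -0.001]
wrist_force: [1.1, 1.7, 1.5]
width: 0.438
grip_force: 50.8
```

Request:
step_arm:
  commands:
    - {"fingers":0.5,"dx":0,"dy":-0.0003,"dz":0.001,"roll":0}
    - {"fingers":0.5,"dx":0,"dy":-0.0003,"dz":0.0015,"roll":0}

```text
time: 22.55
tool_pos: [0.5226, 0.087, 0.0545]
tcp_rot: [-3.142, 0.003, -0.0]
wrist_force: [0.2, 1.0, 1.3]
width: 0.44
grip_force: 50.8
```

Request:
step_arm:
  commands:
    - {"fingers":0.5,"dx":0,"dy":0,"dz":0.001,"roll":0}
    - {"fingers":0.5,"dx":0,"dy":0,"dz":0.0015,"roll":0}

```text
time: 22.8
tool_pos: [0.5225, 0.0869, 0.053]
tcp_rot: [3.142, -0.003, 0.0]
wrist_force: [1.3, 1.2, 1.1]
width: 0.436
grip_force: 50.8
```

Request:
step_arm:
  commands:
    - {"fingers":0.5,"dx":0,"dy":0,"dz":0.001,"roll":0}
    - {"fingers":0.5,"dx":0,"dy":0,"dz":0.001,"roll":0}

```text
time: 23.05
tool_pos: [0.5222, 0.0869, 0.0517]
tcp_rot: [3.142, -0.003, -0.001]
wrist_force: [1.3, 1.6, 0.3]
width: 0.439
grip_force: 50.6
```

Request:
step_arm:
  commands:
    - {"fingers":0.5,"dx":0,"dy":0,"dz":0.001,"roll":0}
    - {"fingers":0.5,"dx":0,"dy":0,"dz":0.0015,"roll":0}

```text
time: 23.3
tool_pos: [0.5221, 0.0868, 0.0502]
tcp_rot: [3.141, -0.003, -0.001]
wrist_force: [0.1, 1.6, 0.3]
width: 0.436
grip_force: 50.6
```

Request:
step_arm:
  commands:
    - {"fingers":0.5,"dx":0,"dy":0,"dz":0.001,"roll":0}
    - {"fingers":0.5,"dx":0,"dy":0,"dz":0.001,"roll":0}

```text
time: 23.55
tool_pos: [0.5219, 0.0868, 0.0492]
tcp_rot: [3.141, -0.003, -0.002]
wrist_force: [0.5, 1.1, 0.2]
width: 0.442
grip_force: 50.5
```

```bash
python3 -c "
from m import *
run()"
```

```text
t 23.55 pos [0.5219 0.0868 0.0492] yaw -90.11 F [0.5 1.1 0.2] w 0.442 g 50.5 -> dx dy dz [ 0.0001 -0.0002 -0.0208] roll -0.11
cap 124 [0.0604 0.0829 0.0977] u 211 224 v 155 172
cap side fit [0.522  0.0877] 79
ring u 209 227 v 179 [0.0422 0.0598]
ring flange fit [0.5234 0.089 ] 34
pin [0.5246 0.0663] 3
```

Request:
step_arm:
  commands:
    - {"fingers":0.5,"dx":0,"dy":0,"dz":0.001,"roll":0}
    - {"fingers":0.5,"dx":0,"dy":0,"dz":0.001,"roll":0}

```text
time: 23.85
tool_pos: [0.5223, 0.0868, 0.0485]
tcp_rot: [3.141, -0.003, -0.001]
wrist_force: [-0.6, 0.2, -0.8]
width: 0.437
grip_force: 50.6
```

Request:
step_arm:
  commands:
    - {"fingers":0.5,"dx":0,"dy":0,"dz":0.001,"roll":0}
    - {"fingers":0.5,"dx":0,"dy":0,"dz":0.001,"roll":0}

```text
time: 24.1
tool_pos: [0.5225, 0.0868, 0.0479]
tcp_rot: [3.141, -0.003, 0.0]
wrist_force: [-1.1, -0.6, 2.5]
width: 0.439
grip_force: 50.8
```

Request:
step_arm:
  commands:
    - {"fingers":0.5,"dx":0,"dy":0,"dz":0.001,"roll":0}
    - {"fingers":0.5,"dx":0,"dy":0,"dz":0.001,"roll":0}

```text
time: 24.35
tool_pos: [0.5226, 0.0869, 0.0473]
tcp_rot: [3.141, -0.003, 0.0]
wrist_force: [-2.1, -0.1, 5.3]
width: 0.441
grip_force: 51.2
```

Request:
step_arm:
  commands:
    - {"fingers":0.5,"dx":0,"dy":0,"dz":0.001,"roll":0}
    - {"fingers":0.5,"dx":0,"dy":0,"dz":0.001,"roll":0}

```text
time: 24.6
tool_pos: [0.5228, 0.0869, 0.0467]
tcp_rot: [3.141, -0.003, 0.001]
wrist_force: [-3.6, -1.0, 9.3]
width: 0.44
grip_force: 51.5
```

Request:
step_arm:
  commands:
    - {"fingers":0.5,"dx":0,"dy":0,"dz":0.001,"roll":0}
    - {"fingers":0.5,"dx":0,"dy":0,"dz":0.001,"roll":0}

```text
time: 24.85
tool_pos: [0.5229, 0.0869, 0.0463]
tcp_rot: [3.141, -0.003, 0.001]
wrist_force: [-5.3, -1.6, 12.2]
width: 0.444
grip_force: 51.8
```

```bash
python3 -c "
from m import *
run()"
```

```text
t 24.85 pos [0.5229 0.0869 0.0463] yaw -90.11 F [-5.3 -1.6 12.2] w 0.444 g 51.8 -> dx dy dz [-0.0009 -0.0001 -0.0237] roll -0.11
cap 131 [0.0588 0.0822 0.0945] u 211 224 v 156 173
cap side fit [0.5226 0.0876] 75
ring u 209 227 v 180 [0.0394 0.0571]
ring flange fit [0.5224 0.0899] 44
pin [0.5243 0.0621] 1
```

Request:
step_arm:
  commands:
    - {"fingers":0.5,"dx":-0.0005,"dy":0,"dz":-0.002,"roll":0}
    - {"fingers":0.5,"dx":-0.0005,"dy":0,"dz":-0.004,"roll":0}
    - {"fingers":0.5,"dx":-0.0005,"dy":0,"dz":-0.004,"roll":0}

```text
time: 25.28
tool_pos: [0.5219, 0.087, 0.0484]
tcp_rot: [-3.141, 0.003, -0.0]
wrist_force: [-0.2, 0.4, 0.8]
width: 0.44
grip_force: 50.6
```

Force is back to near zero at contact height. Releasing slowly and backing away.

Request:
step_arm:
  commands:
    - {"fingers":0.1,"dx":0,"dy":0,"dz":0,"roll":0}
    - {"fingers":-1,"dx":0,"dy":0,"dz":0,"roll":0}
    - {"fingers":-1,"dx":0,"dy":0,"dz":0,"roll":0}
    - {"fingers":-1,"dx":0,"dy":0,"dz":0,"roll":0}
    - {"fingers":-1,"dx":0,"dy":0,"dz":-0.04,"roll":0}
    - {"fingers":-1,"dx":0,"dy":0,"dz":-0.1,"roll":0}
    - {"fingers":-1,"dx":0,"dy":0,"dz":-0.15,"roll":0}
    - {"fingers":-1,"dx":0,"dy":0,"dz":-0.15,"roll":0}

```text
time: 26.28
tool_pos: [0.5259, 0.0874, 0.2046]
tcp_rot: [-3.14, 0.003, -0.017]
wrist_force: [0.9, -0.5, 1.0]
width: 0.995
grip_force: 0.0
```

Run:
```python
from m import *
p=run(); cv2.imwrite('pics/c6.png',cv2.resize(p[120:200,165:269],(780,600),interpolation=2))
```

```text
t 26.27 pos [0.5259 0.0874 0.2046] yaw -90.11 F [ 0.9 -0.5  1. ] w 0.995 g 0.0 -> dx dy dz [-0.0054  0.0006  0.1346] roll -0.11
cap 209 [0.0621 0.0893 0.0955] u 210 224 v 156 172
cap side fit [0.5223 0.0877] 100
ring u 209 227 v 179 [0.0394 0.0613]
ring flange fit [0.5221 0.09  ] 32
pin [0.541  0.0696] 6
```

View pics/c6.png

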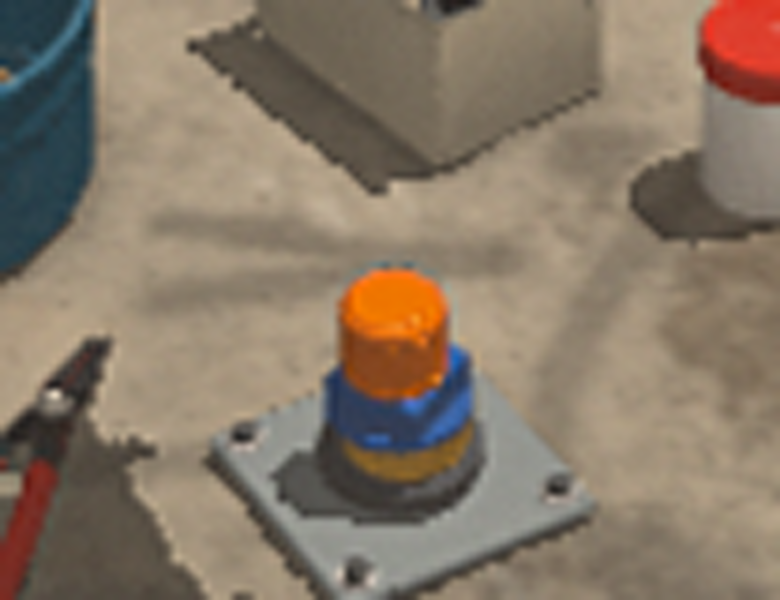

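The picture shows the orange cap sitting flush on the blue ring at (395,330), with brass below; cap top is about 0.095 against an expected 0.094. Gripper is clear, so I'm handing in.

```bash
python3 -c "
from workcell import finish_job
print(finish_job())"
```

```text
the job is handed in; nothing more can be done
None
```

I assembled the hub and handed it in at about 26 s: the spacer, clamp ring and snapped-on cap look seated in the last camera check, the gripper is clear of everything, and no verdict came back.

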